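Pack the pumpkin from the skillet into the tub on the carousel

TASK

First slide the skillet of pumpkin sideways across the hob from the burner onto the orange rest disc without lifting it, and turn the carousel a quarter turn so that its tub clicks in at the yellow mark. Then put every piece of pumpkin in the tub and press the blue lid down on the tub until it is level and fully home. Last, turn the carousel a further quarter turn so that the tub clicks in at the green mark, and leave the skillet on the rest disc and the mill, jar and trivet where they are.

Things in the scene. Friction and masses are not known exactly. Their poses are not given: they have to be found in the camera images.
- hob: gas hob, steel tray 250 x 360 mm with a flat black grate whose top is 32 mm above the counter; fixed; origin at counter level (the tray's centre is 20 mm further in +x). It stands left or right of the robot, the carousel on the other side. The burner and the rest disc lie side by side on it, 160 mm apart along y, either way round.
- burner_mark (a point): top of the grate above the middle of the brass burner, where the pan starts
- rest_mark (a point): middle of the orange rest disc (140 mm across, flush with the grate top), where the pan's origin must come, within 25 mm
- pan: black skillet 0.7 kg, floor 170 mm and rim 196 mm across outside, 38 mm high, floor 5 mm and walls 5 mm thick, walls flaring outwards; origin at the centre of its underside; z up. Two lug handles stick out along its +x and -x axes, the -x one towards the robot (within 0.3 rad).
- pan_lug (a point): grip point on the lug towards the robot (130 mm from the pan's centre along its -x): a flat bar along the pan's x axis, 22 mm wide (pan's y), 10 mm thick, sticking out 48 mm from the rim; the point is at mid thickness, 30 mm above the pan's underside
- pumpkin0: firm piece of pumpkin, yellow-orange block 36 x 28 x 28 mm (x, y, z of its own frame), 30 g, edges rounded, origin at its centre. It starts in the pan. 3 to 5 of the pieces are present.
- pumpkin1: firm piece of pumpkin, yellow-orange block 36 x 28 x 28 mm (x, y, z of its own frame), 30 g, edges rounded, origin at its centre. It starts in the pan. 3 to 5 of the pieces are present.
- pumpkin2: firm piece of pumpkin, yellow-orange block 36 x 28 x 28 mm (x, y, z of its own frame), 30 g, edges rounded, origin at its centre. It starts in the pan. 3 to 5 of the pieces are present.
- pumpkin3: firm piece of pumpkin, yellow-orange block 36 x 28 x 28 mm (x, y, z of its own frame), 30 g, edges rounded, origin at its centre. It starts in the pan. 3 to 5 of the pieces are present.
- pumpkin4: firm piece of pumpkin, yellow-orange block 36 x 28 x 28 mm (x, y, z of its own frame), 30 g, edges rounded, origin at its centre. It starts in the pan. 3 to 5 of the pieces are present.
- carousel_base: grey fixed base of the carousel, 272 mm across, 12 mm high; origin under its centre on the turning axis. Its rim bears a red mark on its +y side, a yellow one on -x (towards the robot) and a green one on -y. Its yaw varies by 0.6 rad either way.
- carousel_axis (a point): turning axis of the carousel, at the top face of its wooden board (26 mm above the counter; 244 mm across, turns on the grey base)
- carousel (a joint): carousel angle (rad), growing anticlockwise from above; spring detents pull it in at 0 (tub at red mark, the start), 1.571 (tub at yellow) and 3.142 (tub at green); stops at -0.2 and 3.34. Moving from one detent to the next needs about 2 to 3 N at the knob; from past half way it snaps on by itself.
- carousel_knob (a point): centre of the top of the round aluminium knob by which the carousel is turned: 24 mm diameter, stands 45 mm up from the board, 100 mm from the axis, straight across the board from the tub
- tub_rim (a point): centre of the mouth of the white round tub, at rim height: 104 mm above the board, 55 mm from the axis. The tub is fixed on the board; 106 mm outside and 99 mm inside diameter, 100 mm deep. Its frame turns with the board, z up.
- seal (a joint): blue seal ring on the tub's rim: 0 = raised, 5 mm above the rim; 0.005 = pressed flush with the rim. It stays where it is left and takes about 6 N (plus damping) to press down, through the lid.
- lid: round blue lid, 90 g, starts lying plug down on the counter between hob and carousel: disc 108 mm across, 6 mm thick, over a plug 93 mm across and 9 mm deep with a tapered foot (85 mm across at its end) that enters the tub; origin at the centre of the plug's underside, z up. Home, its disc lies flush on the rim, so the origin is 9 mm under tub_rim.
- lid_knob (a point): centre of the top of the lid's white round knob, 26 mm diameter, standing 26 mm up from the disc's top face; 41 mm above the lid's origin
- mill: dark wooden pepper mill, 54 mm diameter, 140 mm tall; origin under its centre; bystander, leave alone
- jar: amber glass jar with steel cap, 70 mm diameter, 100 mm tall; origin under its centre; bystander, leave alone
- trivet: round wooden trivet, 110 mm across, 12 mm thick; origin under its centre; bystander, leave alone

How it is judged:
On the way, in this order (a step that is already met when the one before it is completed fails the run):
1. the pan is on the rest disc and the carousel at the yellow detent (horizontal distance between pan and rest_mark below 0.025 m and z of pan in the frame of rest_mark below 0.006 m and value of joint carousel between 1.441 and 1.701 rad), for 0.2 s.
2. every piece is in the tub, below the rim, at the yellow mark (horizontal distance between each of pumpkin0, pumpkin1, pumpkin2, pumpkin3, pumpkin4 and tub_rim below 0.047 m and z of each of pumpkin0, pumpkin1, pumpkin2, pumpkin3, pumpkin4 in the frame of tub_rim below -0.012 m and value of joint carousel between 1.371 and 1.771 rad), for 0.2 s.
3. the lid is pressed home, level, at the yellow mark (all of step 2 and horizontal distance between lid and tub_rim below 0.006 m and z of lid in the frame of tub_rim below -0.007 m and angle between lid's own z axis and vertical below 0.05 rad and value of joint seal above 0.0035 m), for 0.2 s.
4. the carousel is at the green detent with the lid home (horizontal distance between lid and tub_rim below 0.006 m and z of lid in the frame of tub_rim below -0.007 m and angle between lid's own z axis and vertical below 0.05 rad and value of joint seal above 0.0035 m and value of joint carousel between 3.012 and 3.272 rad), for 0.2 s.
At the end, for the whole second after the job is handed in: The pan stands on the hob with its centre within 25 mm of the rest mark, every piece is inside the tub, the lid is within 6 mm of centred, level and home within 2 mm (seal pressed at least 3.5 mm), the carousel is within 0.13 rad of the green detent, and all is at rest (all of step 4 and horizontal distance between pan and rest_mark below 0.025 m and z of pan in the frame of rest_mark below 0.006 m and horizontal distance between each of pumpkin0, pumpkin1, pumpkin2, pumpkin3, pumpkin4 and tub_rim below 0.047 m and z of each of pumpkin0, pumpkin1, pumpkin2, pumpkin3, pumpkin4 in the frame of tub_rim below -0.012 m and linear speed of each of lid, pan below 0.02 m/s and velocity of joint carousel between -0.1 and 0.1 rad/s); the robot touches nothing.
It fails at once if the pan is lifted off the hob (more than 12 mm) or tipped (more than 0.2 rad) (z of pan in the frame of rest_mark above 0.012 m or angle between pan's own z axis and vertical above 0.2 rad).
It fails at once if the mill, jar or trivet is moved more than 30 mm (distance of any of mill, jar, trivet from where it was at the start of the episode above 0.03 m).
Of pumpkin0, pumpkin1, pumpkin2, pumpkin3, pumpkin4 only 3 to 5 are there at a start; the rules pass over those that are not, and their reading is None.
At some moment in a run one of pumpkin0, pumpkin1, pumpkin2, pumpkin3, pumpkin4, lid may be knocked a few centimetres aside while the robot is not near it.
It also fails if it takes over 210 s, if anything falls off the work surface, if the arm or the gripper's body presses on something with over 40 N, if the wrist force passes 120 N, or if a joint passes its speed limit or range.

ROBOT

A 6-joint arm with a two-finger parallel gripper is mounted at the origin on the work surface. World frame = base frame: x ahead of the robot, y to its left, z up, the work surface at z = 0. Lengths are in m, angles in rad, forces in N, time in s.
With the tool pointing down it reaches from about 0.35 to 0.775 m from the base axis. Payload 7.3 kg.
Tool frame: the origin (TCP) lies midway between the tips of the shut fingers; the grasp point (between the pads) lies 19 mm behind it (tcp_to_grasp is the distance from the TCP to the grasp point, in m); z points along the fingers, y is the line along which they close (so a half turn about z gives the same grasp; the last joint's range is limited). The gripper opens to 92 mm and grips with 3 to 60 N. Pads are 19 mm wide; open, the fingers measure 130 mm over their backs; the gripper's body (75 mm by 190 mm) begins 47 mm behind the grasp point.
Start: joints at [-1.439, 0.342, 1.524, -0, 1.275, -0.146], TCP at [0.144, -0.505, 0.206] pointing down, gripper open.
Joint ranges: [-2.53, 2.53], [-0.77, 2.02], [0.04, 2.7], [-1, 4.14], [0.28, 2.66], [-3.11, 3.11]. Speed limits (rad/s): [2.57, 2.57, 3.14, 3.14, 3.14, 3.14].

INTERFACE

Orientations are given as [roll, pitch, yaw] about the fixed x, y, z axes, in that order (R = Rz(yaw) Ry(pitch) Rx(roll)).
In Python, from cell import observe, read_camera, calibration, hand_in, tcp_to_grasp gives the robot as it stands.
- The arm moves only by the tool send_rows, never from a script. Its argument "targets" is a list of rows, each a list of 5 numbers: the opening, from 0 (shut) to 1 (fully open), then the shift along the world's x, y, z in m, then the turn about the world's z in rad. A call has 1 to 5 rows; each row shifts and turns the commanded pose from where the row before left it; what a row does not reach is not made up. A row lasts 1/10 s, in which the tool goes at most 50 mm and 8.59 degrees, less where a joint would pass 70% of its speed; a pose out of reach is approached as far as the arm can. A call is refused whole if a number of a shift passes 0.05 or a number of a turn 0.15, either way. A call with a gripper value outside its range is refused whole. The fingers move at their own pace and stop on an object; "grip_force" is the grip in N (left out, the last holds). Time passes only in rows, so rows that do not move let the fingers close. It gives the time, the measured TCP pose, the force, the opening and the grip force at its end, in the units of the state.
- observe(): the state, without advancing time (a new reading comes with each control period).
- read_camera(name): name is "scene" or "top" or "wrist"; returns (picture, depth): 384x512x3 uint8, red, green, blue; 384x512 float32, m along the optical axis (not along the pixel's ray), 0 where there is no reading.
- calibration(name): a dict with "intrinsics" (3x3 intrinsics, pixels), "world_to_cam" (4x4, takes a point from world to camera coordinates); the wrist camera has in their place "hand_eye" (4x4, takes a point from camera to tool coordinates, whose origin is the TCP and whose axes are the flange's). Camera axes: x right, y up, looking along -z (the intrinsics and any distortion apply to the point x, -y, -z); pixel columns grow to the right and rows downward; lengths in m; the calibration is good to about 2 mm. A picture is of the moment at which its call begins: read the wrist's pose just before it. calibration takes no time and is no camera call.
- hand_in(): hands the job in; it is judged then, once.
The state is a dict: "time": time; "qpos": joint angles; "qvel": joint speeds; "joint_efforts": joint torques, N m; "tool_pos": TCP position; "tool_rot": TCP orientation; "contact_force": force on the tool from outside, world axes, zero at the start; "torque": the same for the moment, N m; "opening": finger opening in m; "grip_force": force on a finger pad.
Only numpy, scipy, OpenCV 4.12 (cv2) and the standard library are available. Lean on these libraries where they do the work, as an engineer would, in place of code of your own. Each camera call takes 0.05 s, during which the arm holds its last target. There are 200 camera calls.

## Working session

There is one attempt and no reset: what is moved stays moved. The work goes in short steps, Python scripts to look and compute and a tool call to move; the robot and the scene stay as the last step left them, time stands still between calls to the robot, and variables do not carry over. Pictures are saved under pics/ and viewed, at most 14 in all, crops included, and the job is handed in when it is done.

Besides the shell and the picture viewer there is one more tool, called after "Request:" by a JSON object that holds its "method" and its "body", one argument or row to a line. send_rows: Moves the arm, as the interface text tells. Its arguments: {"type":"object","properties":{"targets":{"type":"array","items":{"type":"array","items":{"type":"number"}}},"grip_force":{"type":"number"}},"required":["targets"]}

```bash
ls; mkdir -p pics
cat > h.py <<'E'
import numpy as np, cv2
from cell import observe, read_camera, calibration, hand_in, tcp_to_grasp
from scipy.spatial.transform import Rotation as R
def cloud(name):
    s=observe(); pic,d=read_camera(name); c=calibration(name); K=np.array(c["intrinsics"])
    v,u=np.mgrid[0:384,0:512]
    x=(u-K[0,2])/K[0,0]*d; y=(v-K[1,2])/K[1,1]*d
    P=np.stack([x,-y,-d,np.ones_like(d)],-1)
    if name=="wrist":
        T=np.eye(4); T[:3,:3]=R.from_euler('xyz',s["tool_rot"]).as_matrix(); T[:3,3]=s["tool_pos"]; M=T@np.array(c["hand_eye"])
    else: M=np.linalg.inv(np.array(c["world_to_cam"]))
    P=(P@M.T)[...,:3]; P[d<=0]=np.nan
    return pic,d,P
def save(n,pic): cv2.imwrite(f"pics/{n}.png",pic[...,::-1])
E
python3 - <<'E'
from h import *
s=observe(); print(s, tcp_to_grasp)
for n in("top","scene"):
    pic,d,P=cloud(n); save(n+"0",pic); np.savez(n+"0.npz",pic=pic,d=d,P=P); print(n,{k:np.round(v,3).tolist() for k,v in calibration(n).items()})
a=cv2.imread("pics/top0.png");
E
```

```text
pics
{'time': 0.0, 'qpos': array([-1.43901900e+00,  3.42695652e-01,  1.52501464e+00,  9.43065314e-06,
        1.27541058e+00, -1.46018225e-01]), 'qvel': array([-0.00089946, -0.00115499,  0.00015073, -0.00058944, -0.00050141,
        0.00071628]), 'joint_efforts': array([-1.46079372e-03, -4.31244493e+01, -2.44222391e+01,  7.15115061e-02,
        5.58469445e-02, -1.30600365e-04]), 'tool_pos': array([ 0.14393063, -0.50442591,  0.20505987]), 'tool_rot': array([-3.14008201e+00, -2.31277433e-04,  2.77792620e-01]), 'contact_force': array([-0.28505062,  0.60552386, -0.15239793]), 'torque': array([ 0.00490438, -0.00889224, -0.02078055]), 'grip_force': 0.0, 'opening': 0.0917649151475021} 0.0188
top {'intrinsics': [[355.918, 0.0, 259.439], [0.0, 355.918, 189.602], [0.0, 0.0, 1.0]], 'world_to_cam': [[0.017, -1.0, -0.005, -0.016], [0.993, 0.017, 0.114, -0.616], [-0.114, -0.007, 0.994, -1.105], [0.0, 0.0, 0.0, 1.0]]}
scene {'intrinsics': [[416.158, 0.0, 264.729], [0.0, 416.158, 194.241], [0.0, 0.0, 1.0]], 'world_to_cam': [[-0.585, 0.811, 0.004, 0.369], [-0.702, -0.509, 0.497, 0.383], [0.405, 0.288, 0.868, -1.279], [0.0, 0.0, 0.0, 1.0]]}
```

View pics/top0.png

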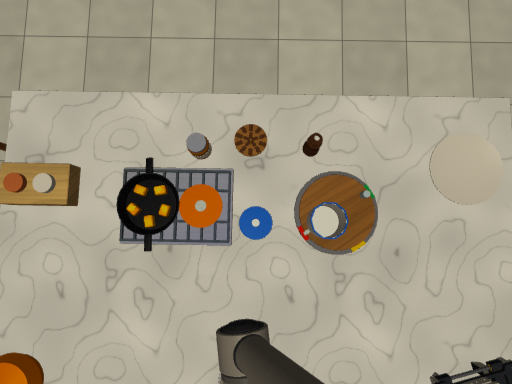

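View pics/scene0.png

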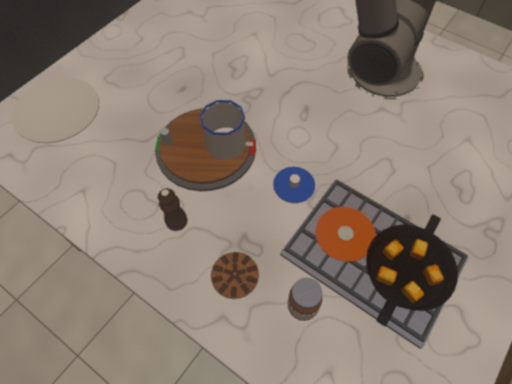

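Top view: skillet with five pieces at (148,203), rest disc (200,205), lid (255,222), carousel (336,213) with the tub at red (327,222), and the knob (367,194). Measuring next.

Run:
```python
from h import *
f3=lambda a:np.round(a,4).tolist()
def blobs(m,amin):
    n,l,st,c=cv2.connectedComponentsWithStats(m.astype(np.uint8)); return [(l==i,c[i]) for i in range(1,n) if st[i,4]>=amin]
for n in("top","scene"):
    z=np.load(n+"0.npz"); pic,P,d=z["pic"],z["P"],z["d"]; hsv=cv2.cvtColor(pic,cv2.COLOR_RGB2HSV); H,S,V=hsv[...,0],hsv[...,1],hsv[...,2]
    Z=P[...,2]; print("==",n, "counter z",np.nanmedian(Z[(V>170)&(S<60)]))
    def rep(name,m,amin=8):
        for b,c in blobs(m,amin):
            p=P[b]; print(name,np.round(c),int(b.sum()),"mean",f3(np.nanmean(p,0)),"mid",f3((np.nanpercentile(p,1,0)+np.nanpercentile(p,99,0))/2),"ext",f3(np.nanpercentile(p,99,0)-np.nanpercentile(p,1,0)))
    W=(P[...,0]>.2)&(P[...,0]<.85)&(abs(P[...,1])<.5)
    rep("orange",W&(H<11)&(S>200)&(V>150),200)
    rep("pump",W&(H>=11)&(H<28)&(S>170)&(V>150)&(Z>.03))
    rep("blue",W&(H>100)&(H<125)&(S>170)&(V>80),5)
    rep("white",W&(S<50)&(V>150)&(Z>.035)&(Z<.06),5)
    rep("knob",W&(S<60)&(Z>.062)&(Z<.08)&(P[...,1]<0),5)
    rep("black",W&(V<45)&(Z>.045)&(Z<.09)&(P[...,1]>0),100)
    rep("red",W&(H<8)&(S>200)&(V>130)&(Z<.04)&(P[...,1]<0),5)
    rep("yellow",W&(H>20)&(H<32)&(S>170)&(Z<.04)&(P[...,1]<0),5)
    rep("green",W&(H>45)&(H<85)&(S>120)&(P[...,1]<0),5)
    # board
    rep("board",W&(P[...,1]<0)&(Z>.02)&(Z<.032)&(H<20)&(S>80),100)
    if n=="top":
        lug=W&(V<60)&(Z>.05)&(Z<.08)&(P[...,1]>0)
        p=P[lug]; p0=np.nanmedian(p,0)
        c=(np.nanmin(p,0)+np.nanmax(p,0))/2
        for sgn in(-1,1):
            q=p[(p[:,0]-p0[0])*sgn>.108]; print("lug",sgn,len(q),f3(q.mean(0)),f3(q.min(0)),f3(q.max(0)))
```

```text
== top counter z 0.0009401856618260762
pump [139. 189.] 81 mean [0.6068, 0.3689, 0.0657] mid [0.6066, 0.3687, 0.0647] ext [0.0283, 0.0342, 0.01]
pump [159. 189.] 88 mean [0.6079, 0.3061, 0.066] mid [0.6088, 0.3065, 0.0665] ext [0.026, 0.0341, 0.0094]
pump [200. 205.] 1234 mean [0.562, 0.1825, 0.0334] mid [0.5622, 0.1826, 0.0343] ext [0.131, 0.1281, 0.0083]
pump [132. 209.] 80 mean [0.546, 0.3877, 0.0659] mid [0.5457, 0.388, 0.0659] ext [0.0318, 0.0324, 0.0119]
pump [163. 210.] 82 mean [0.5447, 0.2908, 0.0654] mid [0.5452, 0.291, 0.0654] ext [0.0338, 0.027, 0.0107]
pump [148. 221.] 88 mean [0.5098, 0.3369, 0.0659] mid [0.5104, 0.337, 0.0655] ext [0.0341, 0.026, 0.0097]
blue [320. 204.] 6 mean [0.5642, -0.1845, 0.1356] mid [0.5638, -0.1845, 0.1354] ext [0.0089, 0.0145, 0.0049]
blue [342. 220.] 50 mean [0.5211, -0.2469, 0.1353] mid [0.5185, -0.2424, 0.1355] ext [0.1009, 0.0384, 0.0075]
blue [255. 223.] 753 mean [0.5108, 0.0059, 0.0158] mid [0.5098, 0.0066, 0.0155] ext [0.0964, 0.0966, 0.01]
blue [314. 210.] 6 mean [0.5489, -0.1656, 0.1353] mid [0.5488, -0.1668, 0.1357] ext [0.014, 0.007
[... 2679 characters left out ...]
053, 0.04] ext [0.0204, 0.0201, 0.0074]
knob [222. 120.] 158 mean [0.4906, -0.2382, 0.071] mid [0.5009, -0.2275, 0.071] ext [0.0612, 0.0641, 0.0175]
knob [164. 132.] 63 mean [0.609, -0.3359, 0.068] mid [0.6085, -0.3371, 0.0671] ext [0.0216, 0.0218, 0.0095]
knob [226. 146.] 159 mean [0.5509, -0.1778, 0.0711] mid [0.5379, -0.1902, 0.0707] ext [0.0727, 0.0674, 0.0168]
black [418. 263.] 1795 mean [0.5459, 0.3483, 0.061] mid [0.5688, 0.3395, 0.0584] ext [0.2726, 0.1829, 0.0262]
green [158. 144.] 18 mean [0.623, -0.3606, 0.0115] mid [0.6204, -0.3621, 0.0117] ext [0.0343, 0.0273, 0.0064]
board [195. 152.] 3282 mean [0.5897, -0.2552, 0.0241] mid [0.5788, -0.2529, 0.0245] ext [0.1807, 0.2308, 0.0081]
```

Request:
{"method": "send_rows", "body": {
  "targets": [
    [0.7,0.044,0.016,0,-0.127],
    [0.7,0.044,0.016,0,-0.127],
    [0.7,0.044,0.016,0,-0.127],
    [0.7,0.044,0.016,0,-0.127],
    [0.7,0.044,0.016,0,-0.127]
  ],
  "grip_force": 15
}}

```text
time: 0.6
tool_pos: [0.3655, -0.4238, 0.2054]
tool_rot: [-3.141, 0.001, -0.363]
contact_force: [0.1, -1.0, -0.2]
opening: 0.0643
grip_force: 0.0
```

Request:
{"method": "send_rows", "body": {
  "targets": [
    [0.7,0.044,0.016,0,-0.127],
    [0.7,0.044,0.016,0,-0.127],
    [0.7,0.044,0.016,-0.01,-0.127],
    [0.7,0.044,0.016,-0.01,-0.127],
    [0.7,0.044,0.016,-0.02,-0.127]
  ]
}}

```text
time: 1.1
tool_pos: [0.5854, -0.3445, 0.1666]
tool_rot: [-3.141, -0.002, -0.997]
contact_force: [0.0, -1.3, 0.3]
opening: 0.064
grip_force: 0.0
```

Run:
```python
from h import *
z=np.load("top0.npz");P=z["P"]
for n,(a,b,c,d) in dict(mill=(300,330,125,165),jar=(185,215,125,165),trivet=(232,270,120,160)).items():
    p=P[c:d,a:b].reshape(-1,3); p=p[p[:,2]>.008]; print(n,np.nanpercentile(p,2,0).round(3),np.nanpercentile(p,98,0).round(3))
print(observe()["qpos"].round(2))
```

```text
mill [ 0.736 -0.192  0.015] [ 0.778 -0.148  0.141]
jar [0.718 0.158 0.015] [0.779 0.219 0.105]
trivet [ 0.737 -0.021  0.008] [0.835 0.075 0.017]
[-0.64  0.66  1.1  -0.    1.38  1.92]
```

Request:
{"method": "send_rows", "body": {
  "targets": [
    [0.7,0.01,0.004,-0.02,0],
    [0.7,0.01,0.003,-0.03,0],
    [0.7,0,0,-0.03,0],
    [0.7,0,0,-0.03,0],
    [0.7,0,0,-0.018,0]
  ]
}}

```text
time: 1.6
tool_pos: [0.6018, -0.3369, 0.0345]
tool_rot: [3.14, 0.005, -0.992]
contact_force: [0.5, -0.7, 0.3]
opening: 0.0645
grip_force: 0.0
```

Request:
{"method": "send_rows", "body": {
  "targets": [
    [0,0,0,0,0],
    [0,0,0,0,0],
    [0,0,0,0,0]
  ]
}}

```text
time: 1.9
tool_pos: [0.604, -0.3388, 0.0397]
tool_rot: [-3.141, -0.002, -0.992]
contact_force: [-0.1, -0.5, 0.5]
opening: 0.045
grip_force: 0.0
```

Request:
{"method": "send_rows", "body": {
  "targets": [
    [0,0,0,0,0],
    [0,0,0,0,0],
    [0,0,0,0,0]
  ]
}}

```text
time: 2.2
tool_pos: [0.6036, -0.3385, 0.039]
tool_rot: [-3.141, -0.001, -0.992]
contact_force: [-0.4, 0.8, 2.4]
opening: 0.0232
grip_force: 15.0
```

Request:
{"method": "send_rows", "body": {
  "targets": [
    [0,0.0104,0.0079,0,0.131],
    [0,0.0093,0.0092,0,0.131],
    [0,0.0081,0.0103,0,0.131],
    [0,0.0066,0.0113,0,0.131]
  ]
}}

```text
time: 2.6
tool_pos: [0.6378, -0.3001, 0.039]
tool_rot: [3.14, -0.001, -0.463]
contact_force: [-3.4, -1.9, 4.4]
opening: 0.0231
grip_force: 15.0
```

Request:
{"method": "send_rows", "body": {
  "targets": [
    [0,0.0051,0.0121,0,0.131],
    [0,0.0035,0.0126,0,0.131],
    [0,0.0018,0.013,0,0.131],
    [0,0.0001,0.0131,0,0.131]
  ]
}}

```text
time: 3.0
tool_pos: [0.6481, -0.2487, 0.039]
tool_rot: [3.141, -0.0, 0.061]
contact_force: [-4.1, -0.5, 4.3]
opening: 0.0229
grip_force: 15.0
```

Request:
{"method": "send_rows", "body": {
  "targets": [
    [0,-0.0016,0.013,0,0.131],
    [0,-0.0033,0.0127,0,0.131],
    [0,-0.0049,0.0121,0,0.131],
    [0,-0.0065,0.0114,0,0.131],
    [0,0,0,0,0]
  ]
}}

```text
time: 3.5
tool_pos: [0.6308, -0.199, 0.0391]
tool_rot: [3.141, 0.002, 0.585]
contact_force: [-2.2, -3.3, 2.3]
opening: 0.0232
grip_force: 15.0
```

Request:
{"method": "send_rows", "body": {
  "targets": [
    [0.6,0,0,0,0],
    [0.6,0,0,0,0],
    [0.6,0,0,0,0],
    [0.6,0,0,0.03,0],
    [0.6,0,0,0.04,0]
  ]
}}

```text
time: 4.0
tool_pos: [0.6304, -0.1989, 0.1061]
tool_rot: [-3.137, 0.003, 0.579]
contact_force: [-0.2, -0.4, 0.7]
opening: 0.0543
grip_force: 0.0
```

Request:
{"method": "send_rows", "body": {
  "targets": [
    [0.6,0,0,0.04,0],
    [0.6,-0.0164,0.0445,0,-0.045],
    [0.6,-0.0164,0.0445,0,-0.045],
    [0.6,-0.0164,0.0445,0,-0.045],
    [0.6,-0.0164,0.0445,0,-0.045]
  ]
}}

```text
time: 4.5
tool_pos: [0.5655, -0.02, 0.148]
tool_rot: [-3.141, -0.0, 0.397]
contact_force: [0.9, 0.4, -0.4]
opening: 0.0553
grip_force: 0.0
```

Request:
{"method": "send_rows", "body": {
  "targets": [
    [0.6,-0.0164,0.0445,0,-0.045],
    [0.6,-0.0164,0.0445,0,-0.045],
    [0.6,-0.0164,0.0445,0,-0.045],
    [0.6,-0.0164,0.0445,0,-0.045],
    [0.6,-0.0164,0.0445,0,-0.045]
  ]
}}

```text
time: 5.0
tool_pos: [0.4836, 0.2028, 0.1482]
tool_rot: [-3.141, -0.0, 0.172]
contact_force: [-0.1, -0.4, -0.4]
opening: 0.0555
grip_force: 0.0
```

Request:
{"method": "send_rows", "body": {
  "targets": [
    [0.6,-0.0164,0.0445,0,-0.045],
    [0.6,-0.0164,0.0445,0,-0.045],
    [0.6,-0.0164,0.0445,0,-0.045],
    [0.6,0,0,0,0]
  ]
}}

```text
time: 5.4
tool_pos: [0.4327, 0.3394, 0.148]
tool_rot: [-3.14, 0.0, 0.044]
contact_force: [-0.5, -0.9, 0.3]
opening: 0.0554
grip_force: 0.0
```

Run:
```python
from h import *
print(observe()["tool_pos"])
pic,d,P=cloud("wrist"); save("wrist1",pic)
pt,dt,Pt=cloud("top"); big=cv2.resize(pt[150:290,100:400],None,fx=1.6,fy=1.6)
h=np.zeros((384,512,3),np.uint8); h[:big.shape[0],:big.shape[1]]=big; save("both1",np.vstack([pic,h[:230]]))
hsv=cv2.cvtColor(pic,cv2.COLOR_RGB2HSV)
m=(hsv[...,2]<60)&(P[...,2]>.05)&(P[...,2]<.078)
p=P[m]
print("bl",np.percentile(p,[1,99],0).round(4))
for x in np.arange(.41,.47,.01):
    q=p[abs(p[:,0]-x)<.004]
    if len(q)>5: print(round(x,3),len(q),q[:,1].min().round(4),q[:,1].max().round(4),np.median(q[:,2]).round(4))
```

```text
[0.43272369 0.33937383 0.14801237]
bl [[0.4553 0.2451 0.0502]
 [0.5905 0.432  0.0704]]
0.45 21 0.3242 0.3264 0.0652
0.46 52 0.3247 0.3449 0.0661
```

View pics/both1.png

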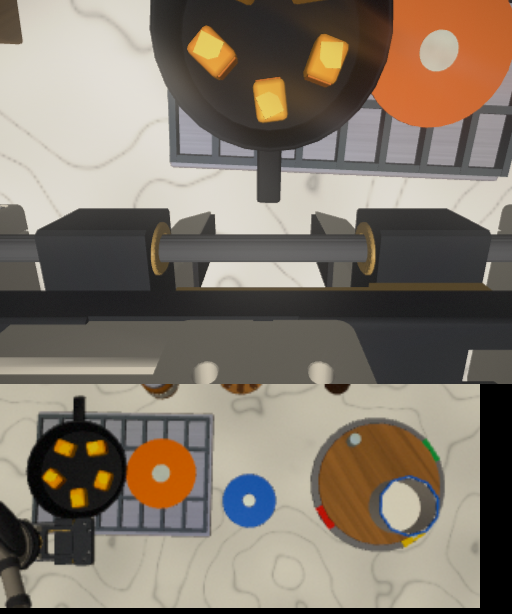

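The carousel sits at yellow. The lug in the wrist view spans columns 257–281, so its centre is about 4 mm to −y of the tool.

Request:
{"method": "send_rows", "body": {
  "targets": [
    [0.6,0.004,-0.0045,-0.03,0],
    [0.6,0,0,-0.03,0],
    [0.6,0,0,-0.025,0],
    [0.6,0,0,-0.017,0],
    [0.6,0,0,0,0]
  ],
  "grip_force": 25
}}

```text
time: 6.0
tool_pos: [0.4384, 0.3275, 0.0438]
tool_rot: [3.139, 0.005, 0.037]
contact_force: [-0.2, -0.4, -0.3]
opening: 0.0551
grip_force: 0.0
```

Request:
{"method": "send_rows", "body": {
  "targets": [
    [0,0,0,0,0],
    [0,0,0,0,0],
    [0,0,0,0,0],
    [0,0,0,0,0],
    [0,0,0,0,0]
  ]
}}

```text
time: 6.5
tool_pos: [0.4392, 0.3302, 0.0466]
tool_rot: [-3.141, -0.001, 0.04]
contact_force: [0.2, -0.3, 0.4]
opening: 0.0198
grip_force: 0.0
```

Request:
{"method": "send_rows", "body": {
  "targets": [
    [0,0,0,0,0],
    [0,0,0,0,0]
  ]
}}

```text
time: 6.7
tool_pos: [0.4391, 0.3302, 0.0463]
tool_rot: [-3.141, -0.0, 0.04]
contact_force: [0.5, 0.8, 1.7]
opening: 0.0034
grip_force: 0.7
```

Run:
```python
from h import *
for i in range(2):
    s=observe();print(s["time"],s["tool_pos"],s["opening"],s["grip_force"],s["qpos"])
    pic,d,P=cloud("wrist")
save("wrist2",pic)
```

```text
6.7 [0.43911704 0.33016118 0.04631207] 0.0033574938071392543 0.7297772813279546 [ 5.05245143e-01  5.60912763e-01  1.65767919e+00 -1.21440419e-04
  9.22588397e-01  2.03613431e+00]
6.75 [0.43910041 0.33017935 0.04630431] 0.001498695227351087 0.8352768392069265 [ 5.05286433e-01  5.60928862e-01  1.65767554e+00 -1.15921037e-04
  9.22594205e-01  2.03618902e+00]
```

View pics/wrist2.png

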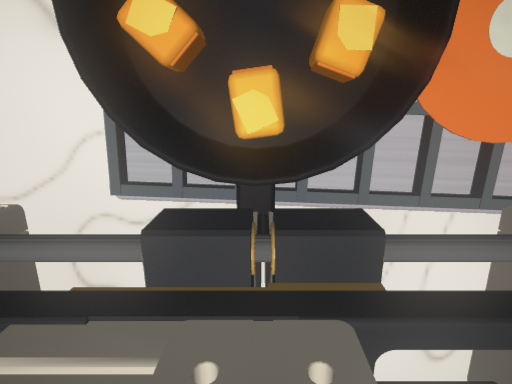

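Run:
```python
from h import *
pic,d,P=cloud("wrist")
for r in range(176,300,6): print(r,pic[r,263].tolist(),d[r,263].round(4),P[r,263].round(4), P[r,245].round(4))
hsv=cv2.cvtColor(pic,cv2.COLOR_RGB2HSV)
m=((hsv[...,0]>=11)&(hsv[...,0]<28)&(hsv[...,1]>170)&(hsv[...,2]>150)).astype(np.uint8)
n,l,st,c=cv2.connectedComponentsWithStats(m)
for i in range(1,n):
    if st[i,4]>300: print("pump",c[i].round(),np.nanmedian(P[l==i],0).round(4),np.nanmin(P[l==i],0).round(4),np.nanmax(P[l==i],0).round(4))
print(np.array(calibration("wrist")["hand_eye"]).round(4),np.array(calibration("wrist")["intrinsics"]).round(1))
```

```text
176 [39, 32, 29] 0.1603 [0.4711 0.3311 0.0678] [0.4709 0.3409 0.0685]
182 [50, 47, 45] 0.1593 [0.4682 0.331  0.0695] [0.4678 0.3408 0.0695]
188 [51, 50, 48] 0.1634 [0.464  0.3308 0.0664] [0.4637 0.3408 0.0668]
194 [49, 48, 48] 0.1644 [0.4605 0.3307 0.0662] [0.4603 0.3407 0.0671]
200 [47, 45, 45] 0.1652 [0.457  0.3305 0.0663] [0.4565 0.3407 0.0661]
206 [46, 45, 44] 0.1656 [0.4536 0.3304 0.0667] [0.453  0.3406 0.0662]
212 [46, 45, 45] 0.1669 [0.4498 0.3302 0.0663] [0.4754 0.3368 0.1413]
218 [43, 40, 41] 0.1678 [0.4462 0.3301 0.0663] [0.4757 0.3364 0.1473]
224 [42, 41, 41] 0.1694 [0.4423 0.3299 0.0657] [0.4756 0.3362 0.1514]
230 [42, 41, 39] 0.1688 [0.4391 0.3298 0.067 ] [0.4753 0.336  0.1548]
236 [66, 65, 65] 0.083 [0.4707 0.3312 0.1476] [0.4742 0.3359 0.1561]
242 [78, 77, 76] 0.082 [0.4694 0.3311 0.1489] [0.4726 0.3358 0.1562]
248 [95, 94, 94] 0.0822 [0.4677 0.331  0.1492] [0.4711 0.3357 0.1566]
254 [101, 100, 100] 0.0819 [0.4662 0.331  0.1498] [0.4696 0.3357 0.1569]
260 [91, 90, 90] 0.0821 [0.4645 0.3309 0.15  ] [0.4673 0.3357 0.1557]
266 [178, 173, 163] 0.2485 [3.787e-01 3.273e-01 1
[... 297 characters left out ...]
09 0.1646] [0.4652 0.3351 0.1658]
296 [38, 36, 37] 0.0654 [0.4648 0.3309 0.1673] [0.4649 0.3349 0.1677]
pump [163.  36.] [0.5398 0.3815 0.0637] [0.5267 0.3675 0.0591] [0.5573 0.4074 0.0664]
pump [340.  45.] [0.5363 0.2968 0.0637] [0.5246 0.2777 0.0585] [0.561  0.3068 0.0668]
pump [472.  79.] [0.5276 0.204  0.0316] [0.4922 0.1687 0.029 ] [0.5749 0.2352 0.0341]
pump [257.  96.] [0.5168 0.3352 0.0636] [0.4907 0.3212 0.0589] [0.5292 0.3517 0.0662]
[[ 6.000e-04  9.699e-01  2.434e-01  6.530e-02]
 [ 1.000e+00 -6.000e-04 -2.000e-04  1.000e-04]
 [-0.000e+00  2.434e-01 -9.699e-01 -1.784e-01]
 [ 0.000e+00  0.000e+00  0.000e+00  1.000e+00]] [[292.3   0.  262.7]
 [  0.  292.3 186.7]
 [  0.    0.    1. ]]
```

Run:
```python
from h import *
s=observe();print(s["opening"],s["grip_force"],s["contact_force"],s["torque"])
pic,d,P=cloud("wrist"); a=cv2.resize(pic[180:300,190:330],None,fx=3.6,fy=3.6)
ps,ds,Ps=cloud("scene"); b=cv2.resize(ps[160:310,370:512],None,fx=4,fy=4)
h=np.zeros((600,800,3),np.uint8); h[:432,:300]=a[:,100:400]; h[:600,300:800]=b[:600,:500]; save("look3",h)
```

```text
0.0005466232969837992 1.105404127847578 [ 0.33540278 -0.84935065  2.78202699] [ 0.00732832  0.01268969 -0.01007063]
```

View pics/look3.png

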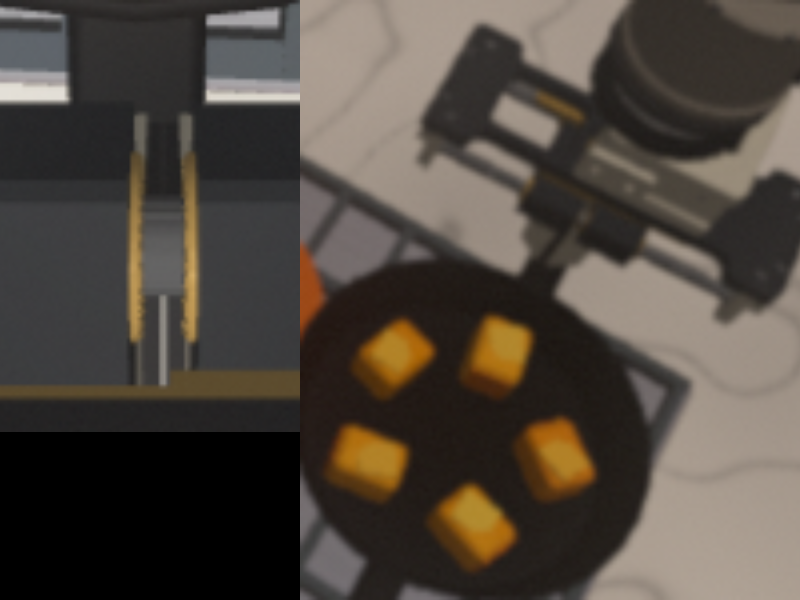

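Request:
{"method": "send_rows", "body": {
  "targets": [
    [0.6,0,0,0,0],
    [0.6,0,0,0,0],
    [0.6,0,0,0,0],
    [0.6,0,0,0,0],
    [0.6,0,0,0,0]
  ]
}}

```text
time: 7.45
tool_pos: [0.4389, 0.3298, 0.046]
tool_rot: [3.141, 0.0, 0.04]
contact_force: [0.2, 0.5, 0.5]
opening: 0.0356
grip_force: 0.0
```

Request:
{"method": "send_rows", "body": {
  "targets": [
    [0.6,0,0,0,0],
    [0.6,0,0,0,0]
  ]
}}

```text
time: 7.65
tool_pos: [0.4387, 0.3301, 0.0457]
tool_rot: [3.141, 0.001, 0.04]
contact_force: [-1.1, -0.3, 0.3]
opening: 0.0516
grip_force: 0.0
```

Run:
```python
from h import *
s=observe();print(s["opening"],s["tool_pos"],s["contact_force"])
pic,d,P=cloud("wrist"); np.savez("w4.npz",pic=pic,P=P,d=d)
a=cv2.resize(pic[180:300,150:370],None,fx=3.6,fy=3.6); save("look4",a[:,:792])
for r in (206,214,222,230,240,250,260,270,280): print(r,[ (c,P[r,c].round(3).tolist()) for c in (188,200,207,212,250,263,275,300,318,325,335)])
```

```text
0.051570906779520795 [0.43874862 0.33009923 0.04574047] [-1.05711533 -0.26470109  0.27777068]
206 [(188, [0.429, 0.39, -0.001]), (200, [0.429, 0.38, -0.001]), (207, [0.43, 0.375, -0.001]), (212, [0.43, 0.37, -0.001]), (250, [0.453, 0.338, 0.066]), (263, [0.453, 0.33, 0.067]), (275, [0.432, 0.32, -0.001]), (300, [0.433, 0.299, -0.001]), (318, [0.433, 0.285, -0.001]), (325, [0.438, 0.283, 0.013]), (335, [0.438, 0.275, 0.012])]
214 [(188, [0.422, 0.39, -0.001]), (200, [0.423, 0.38, -0.001]), (207, [0.449, 0.361, 0.071]), (212, [0.448, 0.359, 0.069]), (250, [0.448, 0.337, 0.067]), (263, [0.448, 0.33, 0.066]), (275, [0.425, 0.319, -0.0]), (300, [0.426, 0.299, 0.0]), (318, [0.451, 0.3, 0.071]), (325, [0.427, 0.279, -0.0]), (335, [0.428, 0.271, 0.001])]
222 [(188, [0.449, 0.368, 0.084]), (200, [0.449, 0.362, 0.084]), (207, [0.449, 0.359, 0.083]), (212, [0.447, 0.357, 0.079]), (250, [0.443, 0.337, 0.066]), (263, [0.444, 0.33, 0.067]), (275, [0.418, 0.319, -0.001]), (300, [0.419, 0.298, -0.001]), (318, [0.452, 0.302, 0.084]), (325, [0.451, 0.299, 0.084]), (335, [0.452, 0.294, 0.085])]
230 [(1
[... 1293 characters left out ...]
35, [0.465, 0.311, 0.149])]
270 [(188, [0.446, 0.358, 0.126]), (200, [0.438, 0.357, 0.112]), (207, [0.433, 0.356, 0.102]), (212, [0.372, 0.371, -0.002]), (250, [0.374, 0.338, 0.0]), (263, [0.375, 0.327, 0.001]), (275, [0.375, 0.317, -0.001]), (300, [0.376, 0.296, -0.0]), (318, [0.434, 0.304, 0.101]), (325, [0.44, 0.303, 0.111]), (335, [0.446, 0.302, 0.122])]
280 [(188, [0.442, 0.358, 0.126]), (200, [0.434, 0.357, 0.112]), (207, [0.363, 0.375, -0.001]), (212, [0.363, 0.371, -0.001]), (250, [0.364, 0.338, -0.001]), (263, [0.364, 0.327, -0.001]), (275, [0.365, 0.316, -0.0]), (300, [0.366, 0.295, -0.001]), (318, [0.366, 0.279, -0.001]), (325, [0.437, 0.303, 0.113]), (335, [0.442, 0.302, 0.123])]
```

View pics/look4.png

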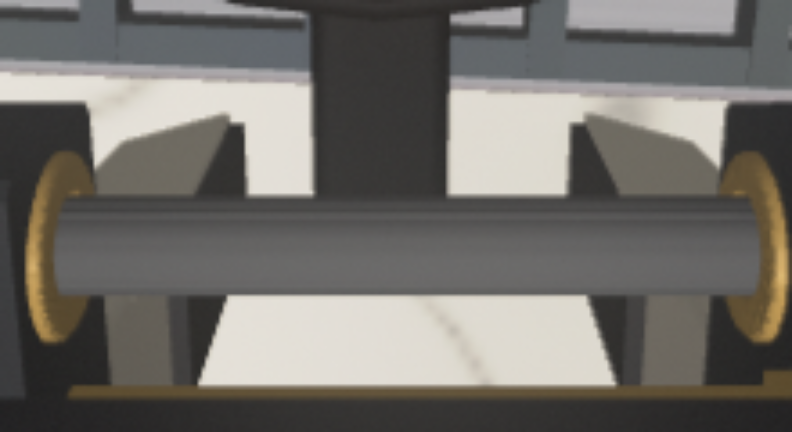

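The open-finger depth shows the real finger ends at z≈0.067 while the TCP reads 0.046, so they closed above the lug. I'll go deeper and centre the grip in y.

Request:
{"method": "send_rows", "body": {
  "targets": [
    [0.6,0,0.004,-0.007,0],
    [0.6,0,0,-0.006,0],
    [0.6,0,0,0,0]
  ]
}}

```text
time: 8.0
tool_pos: [0.4382, 0.3338, 0.0317]
tool_rot: [3.14, 0.002, 0.04]
contact_force: [0.2, 0.5, -0.3]
opening: 0.0555
grip_force: 0.0
```

Request:
{"method": "send_rows", "body": {
  "targets": [
    [0,0,0,0,0],
    [0,0,0,0,0],
    [0,0,0,0,0],
    [0,0,0,0,0],
    [0,0,0,0,0]
  ]
}}

```text
time: 8.5
tool_pos: [0.4391, 0.3341, 0.0333]
tool_rot: [-3.141, -0.0, 0.04]
contact_force: [0.0, -0.3, 1.6]
opening: 0.0216
grip_force: 25.0
```

Request:
{"method": "send_rows", "body": {
  "targets": [
    [0,0,0,0,0]
  ]
}}

```text
time: 8.6
tool_pos: [0.4391, 0.3341, 0.0333]
tool_rot: [-3.141, -0.0, 0.04]
contact_force: [0.6, -0.2, 1.5]
opening: 0.022
grip_force: 25.0
```

Request:
{"method": "send_rows", "body": {
  "targets": [
    [0,0,-0.005,0,0],
    [0,0,-0.01,0,0],
    [0,0,-0.015,0,0],
    [0,0,-0.018,0,0],
    [0,0,-0.018,0,0]
  ]
}}

```text
time: 9.1
tool_pos: [0.4392, 0.2679, 0.0333]
tool_rot: [-3.141, -0.001, 0.041]
contact_force: [0.5, 4.4, -0.6]
opening: 0.022
grip_force: 25.3
```

Request:
{"method": "send_rows", "body": {
  "targets": [
    [0,0,-0.018,0,0],
    [0,0,-0.018,0,0],
    [0,0,-0.018,0,0],
    [0,0,-0.016,0,0],
    [0,0,-0.012,0,0]
  ]
}}

```text
time: 9.6
tool_pos: [0.439, 0.1854, 0.0333]
tool_rot: [-3.141, -0.0, 0.04]
contact_force: [-0.7, 4.8, -1.2]
opening: 0.0214
grip_force: 25.3
```

Request:
{"method": "send_rows", "body": {
  "targets": [
    [0,0,-0.007,0,0],
    [0,0,-0.003,0,0],
    [0,0,0,0,0]
  ]
}}

```text
time: 9.9
tool_pos: [0.4391, 0.1759, 0.0333]
tool_rot: [3.141, -0.0, 0.04]
contact_force: [0.1, 3.0, 2.7]
opening: 0.0217
grip_force: 25.2
```

```bash
cat >> h.py <<'E'
def pumps(pic,P,amin=40,zmin=.05):
    hsv=cv2.cvtColor(pic,cv2.COLOR_RGB2HSV); H,S,V=hsv[...,0],hsv[...,1],hsv[...,2]
    m=((H>=8)&(H<30)&(S>150)&(V>110)&(P[...,2]>zmin)&(P[...,0]>.2)).astype(np.uint8)
    n,l,st,c=cv2.connectedComponentsWithStats(m); out=[]
    for i in range(1,n):
        if st[i,4]<amin: continue
        p=P[l==i]; zt=np.percentile(p[:,2],90); q=p[p[:,2]>zt-.006]
        (cx,cy),(w,h),a=cv2.minAreaRect((q[:,:2]*1000).astype(np.float32))
        if w<h: w,h,a=h,w,a+90
        out.append((cx/1e3,cy/1e3,zt,w,h,((np.deg2rad(a)+np.pi/2)%np.pi)-np.pi/2,st[i,4]))
    return out
E
python3 - <<'E'
from h import *
pt,dt,Pt=cloud("top"); hsv=cv2.cvtColor(pt,cv2.COLOR_RGB2HSV)
for p in pumps(pt,Pt): print(np.round(p,4).tolist())
m=(hsv[...,2]<60)&(Pt[...,2]>.05)&(Pt[...,2]<.08)&(Pt[...,0]>.52)&(Pt[...,0]<.62)&(Pt[...,1]>.02)
p=Pt[m]; print("pan y ext",np.percentile(p[:,1],[1,99]).round(4))
m=(hsv[...,2]<60)&(Pt[...,2]>.05)&(Pt[...,2]<.08)&(Pt[...,0]>.66)&(Pt[...,1]>.05)&(Pt[...,1]<.35)
q=Pt[m]; print("far lug",q.min(0).round(4),q.max(0).round(4),q.mean(0).round(4))
ps,ds,Ps=cloud("scene")
for p in pumps(ps,Ps): print(np.round(p,4).tolist())
E
```

```text
[0.6207, 0.7506, 0.0929, 58.2684, 57.0083, -0.716, 512.0]
[0.6673, 0.6909, 0.0734, 55.6718, 31.4452, -1.3555, 56.0]
[0.6303, 0.5941, 0.0727, 111.5115, 32.5506, 0.3058, 70.0]
[0.6057, 0.2146, 0.0683, 34.1539, 25.7156, 1.263, 95.0]
[0.6084, 0.1519, 0.0677, 34.7848, 26.0064, -1.3198, 96.0]
[0.5452, 0.2323, 0.0685, 34.8548, 24.0904, 0.8286, 95.0]
[0.5459, 0.135, 0.0696, 34.502, 24.9799, -0.2271, 97.0]
[0.5102, 0.161, 0.0689, 70.1087, 31.2812, 1.4753, 89.0]
pan y ext [0.0876 0.2798]
far lug [0.6606 0.1776 0.0609] [0.7099 0.2021 0.0717] [0.6837 0.1902 0.0674]
[0.5124, 0.18, 0.0661, 35.5899, 25.8361, 0.1625, 155.0]
[0.5482, 0.135, 0.0658, 34.975, 27.2446, -0.2939, 162.0]
[0.5478, 0.2321, 0.0661, 36.3086, 25.8703, 0.8714, 166.0]
[0.6113, 0.1526, 0.066, 35.0711, 26.5194, -1.2957, 175.0]
[0.609, 0.2143, 0.0662, 35.6116, 25.7508, 1.2069, 182.0]
```

Request:
{"method": "send_rows", "body": {
  "targets": [
    [0.5,0,0,0,0],
    [0.5,0,0,0,0],
    [0.5,0,0,0,0],
    [0.5,0,0,0.03,0],
    [0.5,0,0,0.04,0.03]
  ],
  "grip_force": 15
}}

```text
time: 10.5
tool_pos: [0.4374, 0.1756, 0.1022]
tool_rot: [3.141, 0.005, 0.07]
contact_force: [0.6, 0.5, 0.1]
opening: 0.046
grip_force: 0.0
```

Request:
{"method": "send_rows", "body": {
  "targets": [
    [0.5,0.036,0.002,0.03,0.04],
    [0.5,0.036,0.002,0,0.05],
    [0.5,0,0,-0.03,0],
    [0.5,0,0,-0.02,0],
    [0.5,0,0,0,0]
  ]
}}

```text
time: 11.0
tool_pos: [0.5089, 0.1794, 0.0803]
tool_rot: [3.141, 0.006, 0.159]
contact_force: [-0.2, 0.1, -1.1]
opening: 0.0457
grip_force: 0.0
```

Run:
```python
from h import *
print(observe()["tool_pos"],observe()["tool_rot"],observe()["opening"])
pic,d,P=cloud("wrist")
for p in pumps(pic,P,200): print("w",np.round(p,4).tolist())
pt,dt,Pt=cloud("top"); hsv=cv2.cvtColor(pt,cv2.COLOR_RGB2HSV); H,S,V=hsv[...,0],hsv[...,1],hsv[...,2]
for nm,P_,h in (("top",Pt,hsv),("scene",)+tuple(0 for _ in range(2))):
    if nm=="scene":
        ps,ds,P_=cloud("scene"); h=cv2.cvtColor(ps,cv2.COLOR_RGB2HSV)
    m=(h[...,0]>100)&(h[...,0]<128)&(h[...,1]>120)&(P_[...,2]>.12)&(P_[...,2]<.15)&(P_[...,1]<-.1)
    p=P_[m]; A=np.c_[2*p[:,:2],np.ones(len(p))]; s=np.linalg.lstsq(A,(p[:,:2]**2).sum(1),rcond=None)[0]
    print(nm,len(p),"tub fit",s[:2].round(4),np.sqrt(s[2]+s[0]**2+s[1]**2).round(4),"ext",p.min(0).round(3),p.max(0).round(3))
    m=(h[...,0]>100)&(h[...,0]<128)&(h[...,1]>120)&(P_[...,2]<.03)&(abs(P_[...,1])<.1)&(P_[...,0]>.4); p=P_[m]
    print("lid",((np.percentile(p,.5,0)+np.percentile(p,99.5,0))/2).round(4))
```

```text
[0.50888084 0.17943883 0.08026147] [3.14116833 0.0064677  0.15938011] 0.04565783348513188
w [0.6062, 0.2135, 0.0649, 36.6892, 27.9415, 1.2432, 1953.0]
w [0.6082, 0.1514, 0.0657, 36.8393, 27.7829, -1.3602, 2745.0]
w [0.5454, 0.2315, 0.0648, 36.425, 28.1178, 0.879, 1535.0]
w [0.5458, 0.1341, 0.0648, 36.7594, 28.2849, -0.2702, 1526.0]
w [0.5106, 0.1796, 0.0648, 35.7031, 27.9043, 0.1946, 1283.0]
top 149 tub fit [ 0.5041 -0.2842] 0.0517 ext [ 0.452 -0.339  0.13 ] [ 0.558 -0.231  0.139]
lid [0.5112 0.0056 0.0155]
scene 31 tub fit [ 0.5072 -0.2841] 0.0505 ext [ 0.486 -0.303  0.129] [ 0.559 -0.232  0.135]
lid [0.5132 0.0065 0.0134]
```

Request:
{"method": "send_rows", "body": {
  "targets": [
    [0.5,0,0,-0.02,0.035],
    [0.5,0,0,-0.02,0],
    [0.5,0,0,-0.015,0],
    [0.2,0,0,0,0],
    [0.2,0,0,0,0]
  ]
}}

```text
time: 11.65
tool_pos: [0.5118, 0.1802, 0.0293]
tool_rot: [3.141, -0.002, 0.195]
contact_force: [0.3, 0.2, 0.6]
opening: 0.0344
grip_force: 0.0
```

Request:
{"method": "send_rows", "body": {
  "targets": [
    [0,0,0,0,0],
    [0,0,0,0,0],
    [0,0,0,0,0]
  ]
}}

```text
time: 11.95
tool_pos: [0.5121, 0.1803, 0.0296]
tool_rot: [3.142, -0.003, 0.195]
contact_force: [-1.1, -1.1, 7.5]
opening: 0.0277
grip_force: 15.0
```

Request:
{"method": "send_rows", "body": {
  "targets": [
    [0,0,0,0.03,0],
    [0,0,0,0.04,0],
    [0,0,-0.02,0.04,0],
    [0,0,-0.04,0.02,0],
    [0,-0.001,-0.045,0.005,0]
  ]
}}

```text
time: 12.45
tool_pos: [0.5115, 0.0747, 0.1665]
tool_rot: [3.14, -0.006, 0.197]
contact_force: [1.5, -0.4, -1.1]
opening: 0.0278
grip_force: 15.0
```

Request:
{"method": "send_rows", "body": {
  "targets": [
    [0,-0.001,-0.045,0,0],
    [0,-0.001,-0.045,0,0],
    [0,-0.001,-0.045,0,0],
    [0,-0.001,-0.045,0,0],
    [0,-0.001,-0.045,0,0]
  ]
}}

```text
time: 12.95
tool_pos: [0.5047, -0.1518, 0.1636]
tool_rot: [3.141, -0.001, 0.195]
contact_force: [1.0, 0.1, 0.4]
opening: 0.0277
grip_force: 15.0
```

Request:
{"method": "send_rows", "body": {
  "targets": [
    [0,-0.001,-0.045,0,0],
    [0,0,-0.045,0,0],
    [0,0,-0.03,-0.01,0],
    [0,0,-0.015,-0.02,0],
    [0,0,0,-0.015,0]
  ]
}}

```text
time: 13.45
tool_pos: [0.5035, -0.2875, 0.1174]
tool_rot: [3.141, -0.0, 0.192]
contact_force: [0.4, 0.5, -0.8]
opening: 0.0277
grip_force: 15.0
```

Request:
{"method": "send_rows", "body": {
  "targets": [
    [0,0,0,0,0],
    [0.5,0,0,0,0],
    [0.5,0,0,0,0],
    [0.5,0,0,0,0]
  ]
}}

```text
time: 13.85
tool_pos: [0.5047, -0.2849, 0.1193]
tool_rot: [3.14, -0.001, 0.196]
contact_force: [-0.2, 0.3, 0.3]
opening: 0.0447
grip_force: 0.0
```

Request:
{"method": "send_rows", "body": {
  "targets": [
    [0.55,0,0,0.045,0],
    [0.55,0.003,0.03,0.005,0.105],
    [0.55,0.004,0.043,0,0.125],
    [0.55,0.004,0.043,0,0.125],
    [0.55,0.005,0.043,0,0.125]
  ]
}}

```text
time: 14.35
tool_pos: [0.5202, -0.1243, 0.1691]
tool_rot: [3.14, -0.001, 0.68]
contact_force: [1.2, -0.3, -0.3]
opening: 0.0504
grip_force: 0.0
```

Request:
{"method": "send_rows", "body": {
  "targets": [
    [0.55,0.005,0.043,0,0.125],
    [0.55,0.005,0.043,0,0.125],
    [0.55,0.005,0.043,0,0.125],
    [0.55,0.005,0.043,0,0.125],
    [0.55,0.005,0.043,0,0.125]
  ]
}}

```text
time: 14.85
tool_pos: [0.5452, 0.0912, 0.1691]
tool_rot: [3.14, -0.0, 1.306]
contact_force: [0.0, -0.5, 0.4]
opening: 0.0507
grip_force: 0.0
```

Request:
{"method": "send_rows", "body": {
  "targets": [
    [0.55,0,0.035,-0.02,0],
    [0.55,0,0.01,-0.03,0],
    [0.55,0,0,-0.025,0],
    [0.55,0,0,0,0]
  ]
}}

```text
time: 15.25
tool_pos: [0.5427, 0.1347, 0.0906]
tool_rot: [-3.136, 0.002, 1.302]
contact_force: [-0.5, -0.3, 0.3]
opening: 0.0504
grip_force: 0.0
```

```bash
cat > look.py <<'E'
from h import *
s=observe(); print(s["tool_pos"].round(4),s["tool_rot"][2].round(3),s["opening"].round(4))
pic,d,P=cloud("wrist")
for p in pumps(pic,P,200,.04): print("w",np.round(p,4).tolist())
for n in("scene","top"):
    pic,d,P=cloud(n); print(n,[np.round(p[:3],3).tolist() for p in pumps(pic,P,20,.01) if p[0]>.4 and p[1]<.4 and p[6]<250])
E
python3 look.py
```

```text
Traceback (most recent call last):
  File "look.py", line 2, in <module>
    s=observe(); print(s["tool_pos"].round(4),s["tool_rot"][2].round(3),s["opening"].round(4))
                                                                        ^^^^^^^^^^^^^^^^^^
AttributeError: 'float' object has no attribute 'round'
```

```bash
sed -i 's/s\["opening"\].round(4)/round(float(s["opening"]),4)/' look.py; python3 look.py
```

```text
[0.5427 0.1347 0.0906] 1.302 0.0504
w [0.5453, 0.2316, 0.0648, 36.6215, 27.9921, 0.8769, 1607.0]
w [0.606, 0.2136, 0.0656, 36.6588, 27.9267, 1.2452, 2518.0]
w [0.608, 0.1515, 0.0655, 36.8103, 28.0433, -1.3731, 2125.0]
w [0.5457, 0.1341, 0.0648, 36.4646, 28.2688, -0.2753, 1348.0]
scene [[0.638, -0.325, 0.026], [0.571, 0.141, 0.067], [0.548, 0.232, 0.066], [0.611, 0.152, 0.066], [0.609, 0.215, 0.065], [0.563, 0.332, 0.031], [0.563, 0.358, 0.032]]
top [[0.563, 0.359, 0.033], [0.503, -0.284, 0.061]]
```

Request:
{"method": "send_rows", "body": {
  "targets": [
    [0.55,0,0,-0.025,0],
    [0.55,0,0,-0.025,0],
    [0.55,0,0,-0.014,0],
    [0.3,0,0,0,0],
    [0.3,0,0,0,0]
  ]
}}

```text
time: 15.9
tool_pos: [0.5463, 0.1338, 0.0308]
tool_rot: [3.139, -0.001, 1.299]
contact_force: [-0.2, 0.1, 0.5]
opening: 0.0386
grip_force: 0.0
```

Request:
{"method": "send_rows", "body": {
  "targets": [
    [0,0,0,0,0],
    [0,0,0,0,0],
    [0,0,0,0,0]
  ]
}}

```text
time: 16.2
tool_pos: [0.5464, 0.134, 0.0309]
tool_rot: [3.138, -0.001, 1.3]
contact_force: [-0.2, -2.0, 6.8]
opening: 0.0362
grip_force: 15.0
```

Request:
{"method": "send_rows", "body": {
  "targets": [
    [0,0,0,0.03,0],
    [0,0,0,0.04,0],
    [0,0,-0.02,0.04,0],
    [0,-0.004,-0.04,0.02,0],
    [0,-0.005,-0.045,0.005,0]
  ]
}}

```text
time: 16.7
tool_pos: [0.5376, 0.0287, 0.1678]
tool_rot: [3.135, -0.001, 1.302]
contact_force: [0.8, 0.0, -0.4]
opening: 0.0357
grip_force: 15.0
```

Request:
{"method": "send_rows", "body": {
  "targets": [
    [0,-0.005,-0.045,0,0],
    [0,-0.005,-0.045,0,0],
    [0,-0.005,-0.045,0,0],
    [0,-0.005,-0.045,0,0],
    [0,-0.005,-0.045,0,0]
  ]
}}

```text
time: 17.2
tool_pos: [0.5106, -0.1977, 0.1648]
tool_rot: [3.14, 0.0, 1.3]
contact_force: [0.7, -0.1, 0.4]
opening: 0.0357
grip_force: 15.0
```

Request:
{"method": "send_rows", "body": {
  "targets": [
    [0,-0.005,-0.043,0,0],
    [0,-0.002,-0.02,0,0],
    [0,0,-0.01,-0.025,0],
    [0,0,0,-0.02,0],
    [0,0,0,0,0]
  ]
}}

```text
time: 17.7
tool_pos: [0.5023, -0.2683, 0.1169]
tool_rot: [-3.137, -0.002, 1.299]
contact_force: [0.1, 0.5, -0.9]
opening: 0.0359
grip_force: 15.0
```

Request:
{"method": "send_rows", "body": {
  "targets": [
    [0.58,0,0,0,0],
    [0.58,0,0,0,0],
    [0.58,0,0,0,0]
  ]
}}

```text
time: 18.0
tool_pos: [0.5047, -0.2691, 0.1205]
tool_rot: [3.139, 0.001, 1.3]
contact_force: [-0.3, 0.4, -0.8]
opening: 0.0524
grip_force: 0.0
```

Request:
{"method": "send_rows", "body": {
  "targets": [
    [0.58,0,0,0.045,0],
    [0.58,0.003,0.03,0.005,0.1],
    [0.58,0.003,0.044,0,0.105],
    [0.58,0.003,0.044,0,0.105],
    [0.58,0.004,0.044,0,0.105]
  ]
}}

```text
time: 18.5
tool_pos: [0.5172, -0.1054, 0.1702]
tool_rot: [3.14, 0.001, 1.719]
contact_force: [0.1, 0.4, -0.5]
opening: 0.0531
grip_force: 0.0
```

Request:
{"method": "send_rows", "body": {
  "targets": [
    [0.58,0.004,0.044,0,0.105],
    [0.58,0.004,0.044,0,0.105],
    [0.58,0.004,0.044,0,0.105],
    [0.58,0.004,0.044,0,0.105],
    [0.58,0.004,0.044,0,0.105]
  ]
}}

```text
time: 19.0
tool_pos: [0.5372, 0.1151, 0.1702]
tool_rot: [3.14, 0.001, 2.245]
contact_force: [0.5, -0.1, -0.4]
opening: 0.0531
grip_force: 0.0
```

Request:
{"method": "send_rows", "body": {
  "targets": [
    [0.58,0.004,0.044,0,0.105],
    [0.58,0.004,0.044,-0.01,0.105],
    [0.58,0,0.03,-0.03,0],
    [0.58,0,0,-0.035,0],
    [0.58,0,0,0,0]
  ]
}}

```text
time: 19.5
tool_pos: [0.5418, 0.2315, 0.0904]
tool_rot: [-3.135, -0.004, 2.452]
contact_force: [-0.8, -0.0, 0.2]
opening: 0.0531
grip_force: 0.0
```

```bash
python3 look.py
```

```text
[0.5418 0.2315 0.0904] 2.452 0.0531
w [0.5447, 0.2322, 0.0656, 36.0587, 27.0466, 0.8812, 1887.0]
w [0.5716, 0.2257, 0.0659, 97.2017, 34.7265, -0.3582, 1167.0]
scene [[0.615, -0.341, 0.026], [0.562, 0.239, 0.066], [0.611, 0.152, 0.066], [0.61, 0.215, 0.066], [0.563, 0.332, 0.032], [0.563, 0.358, 0.031]]
top [[0.606, 0.214, 0.068], [0.608, 0.152, 0.069], [0.505, -0.26, 0.085]]
```

Request:
{"method": "send_rows", "body": {
  "targets": [
    [0.58,0,0,-0.025,0],
    [0.58,0,0,-0.025,0],
    [0.58,0,0,-0.015,0],
    [0.3,0,0,0,0],
    [0.3,0,0,0,0]
  ]
}}

```text
time: 20.15
tool_pos: [0.5465, 0.2308, 0.0312]
tool_rot: [3.139, 0.002, 2.449]
contact_force: [-0.3, -0.2, 0.3]
opening: 0.0417
grip_force: 0.0
```

Request:
{"method": "send_rows", "body": {
  "targets": [
    [0,0,0,0,0],
    [0,0,0,0,0],
    [0,0,0,0,0]
  ]
}}

```text
time: 20.45
tool_pos: [0.5466, 0.2311, 0.0313]
tool_rot: [3.138, 0.003, 2.45]
contact_force: [0.3, -1.7, 7.2]
opening: 0.0358
grip_force: 15.0
```

Request:
{"method": "send_rows", "body": {
  "targets": [
    [0,0,0,0.03,0],
    [0,0,0,0.04,0],
    [0,0,-0.02,0.04,0],
    [0,-0.004,-0.041,0.02,-0.04],
    [0,-0.004,-0.045,0.005,-0.06]
  ]
}}

```text
time: 20.95
tool_pos: [0.5385, 0.1249, 0.1681]
tool_rot: [3.136, 0.005, 2.35]
contact_force: [0.5, -0.9, -0.4]
opening: 0.036
grip_force: 15.0
```

Request:
{"method": "send_rows", "body": {
  "targets": [
    [0,-0.004,-0.045,0,-0.06],
    [0,-0.004,-0.045,0,-0.06],
    [0,-0.004,-0.045,0,-0.06],
    [0,-0.004,-0.045,0,-0.06],
    [0,-0.004,-0.045,0,-0.06]
  ]
}}

```text
time: 21.45
tool_pos: [0.5168, -0.1017, 0.1651]
tool_rot: [3.14, 0.001, 2.047]
contact_force: [0.6, 0.4, 0.4]
opening: 0.0357
grip_force: 15.0
```

Request:
{"method": "send_rows", "body": {
  "targets": [
    [0,-0.004,-0.045,0,-0.06],
    [0,-0.004,-0.045,0,-0.06],
    [0,-0.004,-0.045,0,-0.06],
    [0,-0.004,-0.045,0,-0.06],
    [0,0,-0.02,-0.01,-0.04]
  ]
}}

```text
time: 21.95
tool_pos: [0.501, -0.3044, 0.1559]
tool_rot: [3.139, 0.004, 1.764]
contact_force: [0.1, -0.1, -0.1]
opening: 0.0357
grip_force: 15.0
```

Request:
{"method": "send_rows", "body": {
  "targets": [
    [0,0,0,-0.035,0],
    [0,0,0,0,0],
    [0.55,0,0,0,0],
    [0.55,0,0,0,0],
    [0.55,0,0,0,0]
  ]
}}

```text
time: 22.45
tool_pos: [0.502, -0.2998, 0.1208]
tool_rot: [3.14, 0.002, 1.771]
contact_force: [-0.5, 0.6, 0.2]
opening: 0.05
grip_force: 0.0
```

Request:
{"method": "send_rows", "body": {
  "targets": [
    [0.5,0,0,0.045,0],
    [0.5,0.008,0.03,0.005,0],
    [0.5,0.0105,0.0445,0,0],
    [0.5,0.0105,0.0445,0,0],
    [0.5,0.0105,0.0445,0,0]
  ]
}}

```text
time: 22.95
tool_pos: [0.5411, -0.1347, 0.1706]
tool_rot: [3.139, 0.001, 1.77]
contact_force: [1.3, -0.2, 0.2]
opening: 0.0464
grip_force: 0.0
```

Request:
{"method": "send_rows", "body": {
  "targets": [
    [0.5,0.0105,0.0445,0,0],
    [0.5,0.0105,0.0445,0,0],
    [0.5,0.0105,0.0445,0,0],
    [0.5,0.0105,0.0445,0,0],
    [0.5,0.0105,0.0445,0,0]
  ]
}}

```text
time: 23.45
tool_pos: [0.5935, 0.0885, 0.1706]
tool_rot: [3.139, 0.0, 1.771]
contact_force: [-0.6, -0.6, -0.5]
opening: 0.0459
grip_force: 0.0
```

Request:
{"method": "send_rows", "body": {
  "targets": [
    [0.5,0.0105,0.0445,-0.01,0],
    [0.5,0.0035,0.021,-0.03,0],
    [0.5,0,0,-0.035,0],
    [0.5,0,0,0,0],
    [0.5,0,0,0,0]
  ]
}}

```text
time: 23.95
tool_pos: [0.6072, 0.1516, 0.0952]
tool_rot: [3.141, 0.0, 1.77]
contact_force: [0.5, 0.0, -0.1]
opening: 0.0458
grip_force: 0.0
```

```bash
python3 look.py
```

```text
[0.6072 0.1516 0.0952] 1.77 0.0458
w [0.606, 0.2135, 0.0648, 36.546, 27.9101, 1.2468, 1329.0]
w [0.608, 0.1514, 0.0656, 36.7853, 27.2378, -1.3539, 1774.0]
scene [[0.507, -0.31, 0.081], [0.623, -0.336, 0.027], [0.609, 0.214, 0.066], [0.563, 0.332, 0.031], [0.563, 0.358, 0.031]]
top [[0.564, 0.359, 0.032]]
```

Request:
{"method": "send_rows", "body": {
  "targets": [
    [0.5,0,0,-0.025,0.015],
    [0.5,0,0,-0.025,0],
    [0.5,0,0,-0.015,0],
    [0.2,0,0,0,0],
    [0.2,0,0,0,0]
  ]
}}

```text
time: 24.6
tool_pos: [0.6081, 0.1511, 0.0306]
tool_rot: [3.139, 0.0, 1.784]
contact_force: [-0.5, 0.3, 0.1]
opening: 0.0343
grip_force: 0.0
```

Request:
{"method": "send_rows", "body": {
  "targets": [
    [0,0,0,0,0],
    [0,0,0,0,0],
    [0,0,0,0,0]
  ]
}}

```text
time: 24.9
tool_pos: [0.6084, 0.1513, 0.0309]
tool_rot: [3.138, 0.001, 1.785]
contact_force: [0.8, -1.7, 5.9]
opening: 0.0276
grip_force: 15.0
```

Request:
{"method": "send_rows", "body": {
  "targets": [
    [0,0,0,0.03,0],
    [0,0,0,0.04,0],
    [0,-0.005,-0.02,0.04,0],
    [0,-0.012,-0.044,0.02,-0.06],
    [0,-0.012,-0.044,0.005,-0.06]
  ]
}}

```text
time: 25.4
tool_pos: [0.5792, 0.0429, 0.1677]
tool_rot: [3.135, 0.001, 1.664]
contact_force: [1.3, -0.4, -0.2]
opening: 0.0277
grip_force: 15.0
```

Request:
{"method": "send_rows", "body": {
  "targets": [
    [0,-0.012,-0.044,0,-0.06],
    [0,-0.012,-0.044,0,-0.06],
    [0,-0.012,-0.044,0,-0.06],
    [0,-0.012,-0.044,0,-0.06],
    [0,-0.012,-0.044,0,-0.06]
  ]
}}

```text
time: 25.9
tool_pos: [0.5173, -0.1782, 0.1646]
tool_rot: [3.141, 0.0, 1.362]
contact_force: [0.0, 0.0, 0.2]
opening: 0.0278
grip_force: 15.0
```

Request:
{"method": "send_rows", "body": {
  "targets": [
    [0,-0.012,-0.044,0,-0.06],
    [0,-0.012,-0.044,0,-0.06],
    [0,-0.005,-0.02,-0.01,0],
    [0,0,0,-0.035,0],
    [0,0,0,0,0]
  ]
}}

```text
time: 26.4
tool_pos: [0.4863, -0.2836, 0.1156]
tool_rot: [-3.134, -0.003, 1.243]
contact_force: [0.1, -0.1, -0.3]
opening: 0.0277
grip_force: 15.0
```

Request:
{"method": "send_rows", "body": {
  "targets": [
    [0,0,0,0,0],
    [0.5,0,0,0,0],
    [0.5,0,0,0,0],
    [0.5,0,0,0,0]
  ]
}}

```text
time: 26.8
tool_pos: [0.4897, -0.2844, 0.1203]
tool_rot: [3.14, 0.001, 1.246]
contact_force: [0.6, -0.3, -0.3]
opening: 0.0448
grip_force: 0.0
```

Request:
{"method": "send_rows", "body": {
  "targets": [
    [0.5,0,0,0.045,0],
    [0.5,0.0065,0.028,0.005,0],
    [0.5,0.011,0.047,0,0],
    [0.5,0.011,0.047,0,0],
    [0.5,0.011,0.047,0,0]
  ]
}}

```text
time: 27.3
tool_pos: [0.5289, -0.1138, 0.17]
tool_rot: [3.14, -0.0, 1.244]
contact_force: [0.7, 0.1, -0.0]
opening: 0.0459
grip_force: 0.0
```

Request:
{"method": "send_rows", "body": {
  "targets": [
    [0.5,0.011,0.047,0,0],
    [0.5,0.011,0.047,0,0],
    [0.5,0.011,0.047,0,0],
    [0.5,0.011,0.047,0,0],
    [0.5,0.011,0.047,0,0]
  ]
}}

```text
time: 27.8
tool_pos: [0.5838, 0.1218, 0.1699]
tool_rot: [3.14, -0.0, 1.245]
contact_force: [0.6, -0.8, -1.0]
opening: 0.0459
grip_force: 0.0
```

Request:
{"method": "send_rows", "body": {
  "targets": [
    [0.5,0.011,0.047,-0.01,0],
    [0.5,0.011,0.047,-0.03,0],
    [0.5,0,0,-0.035,0],
    [0.5,0,0,0,0],
    [0.5,0,0,0,0]
  ]
}}

```text
time: 28.3
tool_pos: [0.6041, 0.2077, 0.0982]
tool_rot: [-3.141, 0.001, 1.245]
contact_force: [0.2, 0.2, 0.9]
opening: 0.0458
grip_force: 0.0
```

```bash
python3 look.py
```

```text
[0.6041 0.2077 0.0982] 1.245 0.0458
w [0.6067, 0.2141, 0.0651, 35.5856, 27.2965, 1.232, 1234.0]
scene [[0.482, -0.285, 0.092], [0.622, -0.335, 0.026], [0.642, 0.218, 0.065], [0.564, 0.332, 0.031], [0.564, 0.358, 0.032]]
top [[0.603, 0.203, 0.069], [0.563, 0.358, 0.034], [0.562, 0.332, 0.034]]
```

Request:
{"method": "send_rows", "body": {
  "targets": [
    [0.5,0.002,0.006,-0.025,0],
    [0.5,0,0,-0.025,0],
    [0.5,0,0,-0.018,0],
    [0.2,0,0,0,0],
    [0.2,0,0,0,0]
  ]
}}

```text
time: 28.95
tool_pos: [0.6072, 0.2135, 0.0314]
tool_rot: [3.14, -0.001, 1.244]
contact_force: [1.1, -0.2, -0.1]
opening: 0.0346
grip_force: 0.0
```

Request:
{"method": "send_rows", "body": {
  "targets": [
    [0,0,0,0,0],
    [0,0,0,0,0],
    [0,0,0,0,0]
  ]
}}

```text
time: 29.25
tool_pos: [0.6076, 0.2138, 0.0319]
tool_rot: [3.138, -0.002, 1.245]
contact_force: [0.6, -2.0, 6.2]
opening: 0.0277
grip_force: 15.0
```

Request:
{"method": "send_rows", "body": {
  "targets": [
    [0,0,0,0.03,0],
    [0,0,0,0.04,0],
    [0,-0.003,-0.02,0.04,0],
    [0,-0.008,-0.046,0.02,0],
    [0,-0.008,-0.046,0.01,0]
  ]
}}

```text
time: 29.75
tool_pos: [0.5881, 0.1023, 0.1727]
tool_rot: [3.136, -0.002, 1.247]
contact_force: [1.2, -0.6, -0.1]
opening: 0.0281
grip_force: 15.0
```

Request:
{"method": "send_rows", "body": {
  "targets": [
    [0,-0.008,-0.046,0,0],
    [0,-0.008,-0.046,0,0],
    [0,-0.008,-0.046,0,0],
    [0,-0.008,-0.046,0,0],
    [0,-0.008,-0.046,0,0]
  ]
}}

```text
time: 30.25
tool_pos: [0.5469, -0.1291, 0.1702]
tool_rot: [3.14, -0.0, 1.245]
contact_force: [0.8, -0.5, -0.6]
opening: 0.0278
grip_force: 15.0
```

Request:
{"method": "send_rows", "body": {
  "targets": [
    [0,-0.008,-0.046,0,0],
    [0,-0.008,-0.046,0,0],
    [0,-0.008,-0.046,0,0],
    [0,-0.003,-0.018,-0.01,0],
    [0,0,0,-0.035,0]
  ]
}}

```text
time: 30.75
tool_pos: [0.5218, -0.2877, 0.1273]
tool_rot: [3.133, 0.003, 1.241]
contact_force: [0.7, 0.7, -0.7]
opening: 0.028
grip_force: 15.0
```

Request:
{"method": "send_rows", "body": {
  "targets": [
    [0,0,0,0,0],
    [0,0,0,0,0]
  ]
}}

```text
time: 30.95
tool_pos: [0.5202, -0.2825, 0.1244]
tool_rot: [-3.14, -0.001, 1.245]
contact_force: [0.3, 0.1, 0.2]
opening: 0.0279
grip_force: 15.0
```

Release, rise, then step aside toward the lid and look into the tub.

Request:
{"method": "send_rows", "body": {
  "targets": [
    [0.5,0,0,0,0],
    [0.5,0,0,0,0],
    [0.5,0,0,0,0],
    [0.5,0,0,0.045,0],
    [0.5,0,0,0.045,0]
  ]
}}

```text
time: 31.45
tool_pos: [0.5198, -0.2827, 0.215]
tool_rot: [-3.139, -0.001, 1.245]
contact_force: [1.4, -1.0, 0.2]
opening: 0.046
grip_force: 0.0
```

Request:
{"method": "send_rows", "body": {
  "targets": [
    [0.5,-0.03,0,0.03,-0.14],
    [0.5,-0.03,0,0,-0.14],
    [0.5,-0.02,0,0,-0.14],
    [0.5,0,0,0,-0.14],
    [0.5,0,0,0,-0.14]
  ]
}}

```text
time: 31.95
tool_pos: [0.4399, -0.2834, 0.2455]
tool_rot: [3.14, -0.001, 0.539]
contact_force: [-0.3, -0.2, -0.8]
opening: 0.046
grip_force: 0.0
```

Request:
{"method": "send_rows", "body": {
  "targets": [
    [0.5,0,0,0,-0.14],
    [0.5,0,0,0,-0.14],
    [0.5,0,0,0,-0.13],
    [0.5,0,0,0,-0.13]
  ]
}}

```text
time: 32.35
tool_pos: [0.4405, -0.2832, 0.2451]
tool_rot: [3.141, -0.001, -0.0]
contact_force: [-0.9, -0.4, -0.2]
opening: 0.0461
grip_force: 0.0
```

```bash
python3 look.py
python3 - <<'E'
from h import *
s=observe(); print(s["tool_pos"]); pic,d,P=cloud("wrist"); save("tub",pic)
hsv=cv2.cvtColor(pic,cv2.COLOR_RGB2HSV)
m=(hsv[...,0]>100)&(hsv[...,0]<128)&(hsv[...,1]>120)&(P[...,2]>.128)&(P[...,2]<.145)
p=P[m]; A=np.c_[2*p[:,:2],np.ones(len(p))]; q=np.linalg.lstsq(A,(p[:,:2]**2).sum(1),rcond=None)[0]
print("tub",len(p),q[:2].round(4),np.sqrt(q[2]+q[0]**2+q[1]**2).round(4),np.median(p[:,2]).round(4),p.min(0).round(4),p.max(0).round(4))
o=(hsv[...,0]>=8)&(hsv[...,0]<30)&(hsv[...,1]>150)&(hsv[...,2]>80)&(np.hypot(P[...,0]-.505,P[...,1]+.2845)<.05); print("pieces top z",np.percentile(P[o][:,2],[5,50,99]).round(3))
E
```

```text
[ 0.4405 -0.2832  0.2451] -0.0 0.0461
w [0.5087, -0.2882, 0.0961, 77.5363, 37.255, -0.0817, 3615.0]
scene [[0.501, -0.289, 0.092], [0.619, -0.339, 0.026], [0.579, -0.252, 0.027], [0.564, 0.332, 0.031], [0.563, 0.358, 0.031]]
top [[0.563, 0.358, 0.035], [0.562, 0.332, 0.034]]
[ 0.44044562 -0.28327337  0.24491543]
tub 1016 [ 0.5038 -0.2862] 0.0516 0.1343 [ 0.4494 -0.338   0.1316] [ 0.5584 -0.2345  0.1364]
pieces top z [0.058 0.082 0.101]
```

View pics/tub.png

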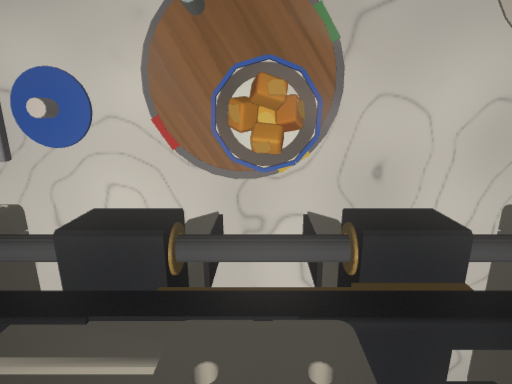

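All five pieces are in the tub at (268,110), with tops at z≤0.10, below the rim. The lid is at (50,107), so I'll go there next.

Request:
{"method": "send_rows", "body": {
  "targets": [
    [0.5,0.01,0.041,0,0],
    [0.5,0.01,0.041,-0.01,0],
    [0.5,0.01,0.041,-0.025,0],
    [0.5,0.01,0.041,-0.025,0],
    [0.5,0.01,0.041,-0.025,0]
  ]
}}

```text
time: 33.05
tool_pos: [0.4906, -0.0768, 0.159]
tool_rot: [3.141, -0.001, 0.008]
contact_force: [0.1, -0.5, 0.3]
opening: 0.0458
grip_force: 0.0
```

Request:
{"method": "send_rows", "body": {
  "targets": [
    [0.5,0.01,0.041,-0.025,0],
    [0.5,0.012,0.043,-0.025,0],
    [0.5,0,0,-0.015,0],
    [0.5,0,0,0,0],
    [0.5,0,0,0,0]
  ]
}}

```text
time: 33.55
tool_pos: [0.5122, 0.0044, 0.0954]
tool_rot: [3.141, -0.0, 0.006]
contact_force: [0.6, 0.0, 0.2]
opening: 0.0461
grip_force: 0.0
```

Run:
```python
from h import *
s=observe(); print(s["tool_pos"]); pic,d,P=cloud("wrist")
hsv=cv2.cvtColor(pic,cv2.COLOR_RGB2HSV)
m=(hsv[...,0]>100)&(hsv[...,0]<128)&(hsv[...,1]>120)&(P[...,2]>.005)&(P[...,2]<.03)
p=P[m]; print("lid",len(p),p.min(0).round(4),p.max(0).round(4),np.median(p[:,2]).round(4))
k=(np.hypot(P[...,0]-.512,P[...,1]-.006)<.03)&(P[...,2]>.036)&(P[...,2]<.048)&(hsv[...,1]<80); q=P[k]; print("knob",len(q),np.percentile(q,1,0).round(4),np.percentile(q,99,0).round(4))
```

```text
[0.51223107 0.00436636 0.09538051]
lid 8749 [ 0.4664 -0.0485  0.0119] [0.5636 0.0574 0.0168] 0.0143
knob 716 [ 0.4997 -0.007   0.0369] [0.5234 0.0163 0.0418]
```

Request:
{"method": "send_rows", "body": {
  "targets": [
    [0.5,0,0,-0.03,0],
    [0.5,0,0,-0.03,0],
    [0.5,0,0,-0.02,0],
    [0.5,0,0,0,0]
  ],
  "grip_force": 30
}}

```text
time: 34.0
tool_pos: [0.5109, 0.0037, 0.0139]
tool_rot: [-3.141, 0.003, 0.004]
contact_force: [-0.8, 0.5, -0.0]
opening: 0.0454
grip_force: 0.0
```

Request:
{"method": "send_rows", "body": {
  "targets": [
    [0.5,0,0,-0.006,0],
    [0.5,0,0,-0.005,0],
    [0.2,0,0,0,0],
    [0.1,0,0,0,0]
  ]
}}

```text
time: 34.4
tool_pos: [0.5125, 0.0045, 0.0046]
tool_rot: [3.141, -0.001, 0.005]
contact_force: [-0.1, -0.2, 0.1]
opening: 0.0344
grip_force: 0.0
```

Request:
{"method": "send_rows", "body": {
  "targets": [
    [0,0,0,0,0],
    [0,0,0,0,0],
    [0,0,0,0,0]
  ]
}}

```text
time: 34.7
tool_pos: [0.5124, 0.0046, 0.0045]
tool_rot: [3.141, -0.001, 0.005]
contact_force: [-0.2, -0.8, 4.6]
opening: 0.0249
grip_force: 30.0
```

Request:
{"method": "send_rows", "body": {
  "targets": [
    [0,0,0,0.03,0],
    [0,0,0,0.04,0],
    [0,0,0,0.045,0],
    [0,0,-0.015,0.04,0],
    [0,-0.001,-0.035,0.01,0]
  ]
}}

```text
time: 35.2
tool_pos: [0.5132, -0.0445, 0.1736]
tool_rot: [3.14, -0.008, 0.008]
contact_force: [0.1, -0.6, -0.9]
opening: 0.0252
grip_force: 30.0
```

Request:
{"method": "send_rows", "body": {
  "targets": [
    [0,-0.001,-0.045,0,0],
    [0,-0.001,-0.045,0,0],
    [0,-0.001,-0.045,0,0],
    [0,-0.001,-0.045,0,0],
    [0,-0.001,-0.035,0,0]
  ]
}}

```text
time: 35.7
tool_pos: [0.5055, -0.2628, 0.1687]
tool_rot: [3.141, 0.0, 0.004]
contact_force: [0.3, -0.0, -1.0]
opening: 0.0252
grip_force: 30.0
```

Request:
{"method": "send_rows", "body": {
  "targets": [
    [0,-0.001,-0.02,0,0],
    [0,0,-0.005,0,0],
    [0,0,0,0,0],
    [0,0,0,0,0]
  ]
}}

```text
time: 36.1
tool_pos: [0.5052, -0.2837, 0.1689]
tool_rot: [-3.141, 0.0, 0.006]
contact_force: [0.5, 0.1, -0.9]
opening: 0.0246
grip_force: 30.0
```

Run:
```python
from h import *
s=observe(); print(s["tool_pos"],s["opening"]); pic,d,P=cloud("wrist")
a=pic; ps,_,Ps=cloud("scene"); b=cv2.resize(ps[60:200,130:270],None,fx=2.74,fy=2.74)[:384,:288]
save("lidhover",np.hstack([a,b]))
hsv=cv2.cvtColor(pic,cv2.COLOR_RGB2HSV); blue=(hsv[...,0]>100)&(hsv[...,0]<128)&(hsv[...,1]>120)
p=P[blue&(P[...,2]>.165)]; print("lid",p.min(0).round(4),p.max(0).round(4))
p=P[blue&(P[...,2]<.145)&(P[...,2]>.12)]; print("ring",len(p),p.min(0).round(4),p.max(0).round(4))
```

```text
[ 0.50519108 -0.28366934  0.16890147] 0.02457728193602657
lid [ 0.4609 -0.3349  0.1739] [ 0.5575 -0.2325  0.2615]
ring 319 [ 0.5405 -0.3249  0.1311] [ 0.559  -0.2547  0.1365]
```

View pics/lidhover.png

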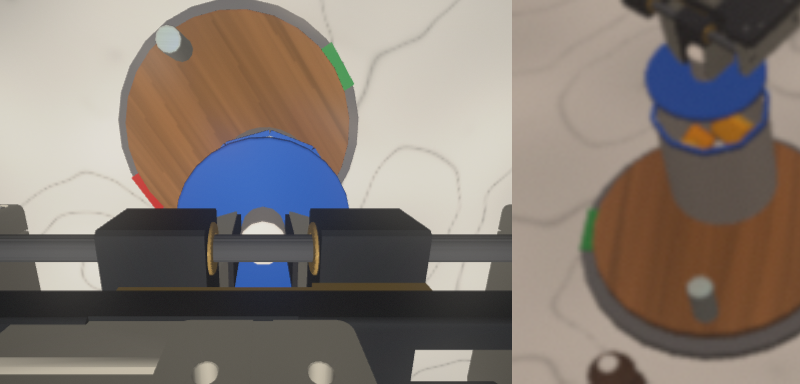

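Request:
{"method": "send_rows", "body": {
  "targets": [
    [0,0,-0.0013,-0.012,0],
    [0,0,0,-0.012,0],
    [0,0,0,-0.006,0],
    [0,0,0,-0.004,0],
    [0,0,0,0,0]
  ]
}}

```text
time: 36.7
tool_pos: [0.5047, -0.2864, 0.1341]
tool_rot: [-3.141, 0.001, 0.005]
contact_force: [-0.6, 0.2, -0.6]
opening: 0.025
grip_force: 30.0
```

Request:
{"method": "send_rows", "body": {
  "targets": [
    [0,0,0,-0.002,0],
    [0,0,0,-0.002,0],
    [0,0,0,0,0]
  ]
}}

```text
time: 37.0
tool_pos: [0.505, -0.2867, 0.1309]
tool_rot: [3.142, 0.0, 0.005]
contact_force: [0.5, -0.6, -1.7]
opening: 0.025
grip_force: 30.0
```

Request:
{"method": "send_rows", "body": {
  "targets": [
    [0,0,0,-0.002,0],
    [0,0,0,-0.002,0],
    [0,0,0,0,0]
  ]
}}

```text
time: 37.3
tool_pos: [0.5053, -0.287, 0.1275]
tool_rot: [3.141, -0.001, 0.005]
contact_force: [-0.9, 0.4, 4.3]
opening: 0.0248
grip_force: 30.0
```

Request:
{"method": "send_rows", "body": {
  "targets": [
    [0,0,0,-0.0015,0],
    [0,0,0,-0.0015,0],
    [0,0,0,0,0]
  ]
}}

```text
time: 37.6
tool_pos: [0.5055, -0.2872, 0.1254]
tool_rot: [3.14, -0.002, 0.005]
contact_force: [-2.1, 0.7, 9.4]
opening: 0.0252
grip_force: 30.0
```

Request:
{"method": "send_rows", "body": {
  "targets": [
    [0,0,0,-0.0015,0],
    [0,0,0,-0.001,0],
    [0,0,0,0,0]
  ]
}}

```text
time: 37.9
tool_pos: [0.5059, -0.2877, 0.1253]
tool_rot: [3.138, -0.004, 0.006]
contact_force: [-6.7, 2.5, 23.7]
opening: 0.025
grip_force: 30.0
```

Request:
{"method": "send_rows", "body": {
  "targets": [
    [0,0,0,-0.001,0],
    [0,0,0,0,0],
    [0,0,0,0,0]
  ]
}}

```text
time: 38.2
tool_pos: [0.5064, -0.2882, 0.1252]
tool_rot: [3.136, -0.005, 0.006]
contact_force: [-5.7, 2.3, 27.4]
opening: 0.025
grip_force: 30.0
```

Request:
{"method": "send_rows", "body": {
  "targets": [
    [0,0,0,0.0025,0],
    [0.5,0,0,0,0],
    [0.5,0,0,0,0],
    [0.5,0,0,0,0],
    [0.5,0,0,0.03,0]
  ]
}}

```text
time: 38.7
tool_pos: [0.5028, -0.285, 0.1489]
tool_rot: [-3.136, 0.008, 0.005]
contact_force: [0.5, 0.3, 0.3]
opening: 0.0455
grip_force: 0.0
```

Request:
{"method": "send_rows", "body": {
  "targets": [
    [0.5,-0.02,0,0.045,0],
    [0.5,-0.03,0,0.03,0],
    [0.5,-0.02,0,0,0],
    [0.5,0,0,0,0],
    [0.5,0,0,0,0]
  ]
}}

```text
time: 39.2
tool_pos: [0.4351, -0.2866, 0.2275]
tool_rot: [-3.141, 0.0, 0.004]
contact_force: [0.7, 0.4, 0.8]
opening: 0.0456
grip_force: 0.0
```

```bash
cat > lid.py <<'E'
from h import *
s=observe(); print(s["tool_pos"])
for n in("wrist","top","scene"):
    pic,d,P=cloud(n)
    hsv=cv2.cvtColor(pic,cv2.COLOR_RGB2HSV); blue=(hsv[...,0]>100)&(hsv[...,0]<128)&(hsv[...,1]>120)
    m=blue&(P[...,2]>.1)&(P[...,2]<.16)&(P[...,1]<-.1); p=P[m]
    if len(p)<30: continue
    A=np.c_[p[:,:2],np.ones(len(p))]; c=np.linalg.lstsq(A,p[:,2],rcond=None)[0]
    print(n,len(p),"mid",((p.min(0)+p.max(0))/2).round(4),"zmed",np.median(p[:,2]).round(4),"slope",c[:2].round(3),"ext",np.ptp(p,axis=0).round(4))
    k=(hsv[...,1]<70)&(P[...,2]>.062)&(P[...,2]<.078)&(P[...,0]>.45)&(P[...,1]<-.1)
    nn,l,st,ce=cv2.connectedComponentsWithStats(k.astype(np.uint8))
    for i in range(1,nn):
        if st[i,4]>15: print("  knob?",st[i,4],P[l==i].mean(0).round(4),np.ptp(P[l==i],axis=0).round(3))
    save("lid_"+n,pic)
E
python3 lid.py
```

```text
[ 0.43509336 -0.28662415  0.22752997]
wrist 10591 mid [ 0.5033 -0.2869  0.1332] zmed 0.1353 slope [ 0. -0.] ext [0.1078 0.1059 0.0094]
top 899 mid [ 0.5109 -0.2851  0.1348] zmed 0.1365 slope [ 0.    -0.003] ext [0.0954 0.1066 0.0145]
  knob? 45 [ 0.6323 -0.1982  0.0708] [0.019 0.022 0.011]
  knob? 22 [ 0.4987 -0.2363  0.0709] [0.064 0.015 0.015]
scene 925 mid [ 0.5066 -0.2845  0.1322] zmed 0.1339 slope [-0.002 -0.007] ext [0.1056 0.1056 0.013 ]
  knob? 152 [ 0.5353 -0.2531  0.0701] [0.077 0.072 0.016]
  knob? 68 [ 0.6361 -0.1973  0.0685] [0.023 0.025 0.011]
```

Request:
{"method": "send_rows", "body": {
  "targets": [
    [0.6,0.038,0.017,0,0.116],
    [0.6,0.04,0.018,0,0.116],
    [0.6,0.04,0.018,0,0.116],
    [0.6,0.04,0.018,0,0.116],
    [0.6,0.04,0.017,0,0.116]
  ],
  "grip_force": 15
}}

```text
time: 39.85
tool_pos: [0.635, -0.1971, 0.2268]
tool_rot: [-3.141, 0.001, 0.59]
contact_force: [1.0, -0.9, 0.2]
opening: 0.055
grip_force: 0.0
```

Request:
{"method": "send_rows", "body": {
  "targets": [
    [0.6,0,0,-0.04,0],
    [0.6,0,0,-0.045,0],
    [0.6,0,0,-0.045,0],
    [0.6,0,0,0,0],
    [0.6,0,0,0,0]
  ]
}}

```text
time: 40.35
tool_pos: [0.6334, -0.1984, 0.0977]
tool_rot: [-3.14, 0.001, 0.585]
contact_force: [0.5, -1.1, 1.1]
opening: 0.0551
grip_force: 0.0
```

Request:
{"method": "send_rows", "body": {
  "targets": [
    [0.6,0,0,-0.025,0],
    [0.6,0,0,-0.025,0],
    [0.6,0,0,-0.01,0],
    [0.3,0,0,0,0],
    [0,0,0,0,0]
  ]
}}

```text
time: 40.85
tool_pos: [0.6344, -0.1993, 0.0403]
tool_rot: [3.139, -0.002, 0.585]
contact_force: [0.3, -0.2, 0.6]
opening: 0.0437
grip_force: 0.0
```

Request:
{"method": "send_rows", "body": {
  "targets": [
    [0,0,0,0,0],
    [0,0,0,0,0],
    [0,0,0,0,0],
    [0,0,0,0,0]
  ]
}}

```text
time: 41.25
tool_pos: [0.6338, -0.199, 0.0391]
tool_rot: [3.14, -0.001, 0.585]
contact_force: [-0.4, 0.2, 5.0]
opening: 0.0233
grip_force: 15.0
```

Request:
{"method": "send_rows", "body": {
  "targets": [
    [0,-0.0079,0.0104,0,0.131],
    [0,-0.0092,0.0093,0,0.131],
    [0,-0.0103,0.0081,0,0.131],
    [0,-0.0113,0.0066,0,0.131]
  ]
}}

```text
time: 41.65
tool_pos: [0.5951, -0.1648, 0.0391]
tool_rot: [3.138, 0.0, 1.114]
contact_force: [-0.8, -4.5, 5.0]
opening: 0.0232
grip_force: 15.0
```

Request:
{"method": "send_rows", "body": {
  "targets": [
    [0,-0.0121,0.0051,0,0.131],
    [0,-0.0126,0.0035,0,0.131],
    [0,-0.013,0.0018,0,0.131],
    [0,-0.0131,0.0001,0,0.131]
  ]
}}

```text
time: 42.05
tool_pos: [0.5435, -0.1541, 0.0391]
tool_rot: [3.14, 0.001, 1.638]
contact_force: [-1.4, -3.5, 7.0]
opening: 0.023
grip_force: 15.0
```

Request:
{"method": "send_rows", "body": {
  "targets": [
    [0,-0.013,-0.0016,0,0.131],
    [0,-0.0127,-0.0033,0,0.131],
    [0,-0.0121,-0.0049,0,0.131],
    [0,-0.0114,-0.0065,0,0.131],
    [0,0,0,0,0]
  ]
}}

```text
time: 42.55
tool_pos: [0.4933, -0.1708, 0.039]
tool_rot: [-3.142, 0.0, 2.159]
contact_force: [-1.3, 2.6, 8.4]
opening: 0.0236
grip_force: 15.0
```

Request:
{"method": "send_rows", "body": {
  "targets": [
    [0.6,0,0,0,0],
    [0.6,0,0,0,0],
    [0.6,0,0,0,0],
    [0.6,0,0,0.03,0],
    [0.6,0,0,0.045,0]
  ]
}}

```text
time: 43.05
tool_pos: [0.4926, -0.1691, 0.1113]
tool_rot: [-3.138, -0.006, 2.157]
contact_force: [1.1, -0.2, 0.5]
opening: 0.0542
grip_force: 0.0
```

Request:
{"method": "send_rows", "body": {
  "targets": [
    [0.6,-0.02,0.03,0.045,0],
    [0.6,-0.02,0.04,0.04,0],
    [0.6,-0.02,0.04,0,0],
    [0.6,0,0.04,0,0],
    [0.6,0,0,0,0]
  ]
}}

```text
time: 43.55
tool_pos: [0.4396, -0.027, 0.1857]
tool_rot: [3.141, -0.001, 2.161]
contact_force: [0.0, -0.8, 0.4]
opening: 0.0551
grip_force: 0.0
```

```bash
python3 lid.py
python3 - <<'E'
from h import *
a=cv2.imread("pics/lid_top.png"); cv2.imwrite("pics/fin.png",cv2.resize(a[120:300,100:420],None,fx=2.4,fy=2.4))
z=np.load("top0.npz"); pt,d,P=cloud("top"); 
for n,(a,b,c,e) in dict(mill=(300,330,125,165),jar=(185,215,125,165),trivet=(232,270,120,160)).items():
    f=lambda Q:[np.nanpercentile(q[q[:,2]>.008],[2,98],0)[:,:2].round(3).tolist() for q in [Q[c:e,a:b].reshape(-1,3)]]
    print(n,f(z["P"]),f(P))
hsv=cv2.cvtColor(pt,cv2.COLOR_RGB2HSV)
m=(hsv[...,2]<60)&(P[...,2]>.05)&(P[...,2]<.08)&(P[...,1]>.02)&(P[...,1]<.35)&(P[...,0]>.38)
p=P[m]; w=p[abs(p[:,0]-.563)<.03]; print("pan y",np.percentile(w[:,1],[1,99]).mean().round(4),"x",np.percentile(p[:,0],[.3,99.7]).round(4))
E
```

```text
[ 0.43955097 -0.02703089  0.1857095 ]
top 989 mid [ 0.5793 -0.2994  0.1287] zmed 0.1367 slope [ 0.004 -0.006] ext [0.1049 0.106  0.0257]
  knob? 31 [ 0.5737 -0.2529  0.071 ] [0.07  0.018 0.015]
  knob? 47 [ 0.496  -0.1694  0.0713] [0.018 0.022 0.009]
scene 976 mid [ 0.5828 -0.2992  0.1324] zmed 0.134 slope [ 0.005 -0.003] ext [0.1046 0.1049 0.0117]
  knob? 168 [ 0.6075 -0.2671  0.0698] [0.085 0.079 0.016]
  knob? 59 [ 0.4993 -0.1692  0.0681] [0.023 0.022 0.01 ]
mill [[[0.736, -0.192], [0.778, -0.148]]] [[[0.736, -0.192], [0.778, -0.148]]]
jar [[[0.718, 0.158], [0.779, 0.219]]] [[[0.693, 0.158], [0.778, 0.219]]]
trivet [[[0.737, -0.021], [0.835, 0.075]]] [[[0.738, -0.021], [0.835, 0.075]]]
pan y 0.1833 x [0.4203 0.7066]
```

View pics/fin.png

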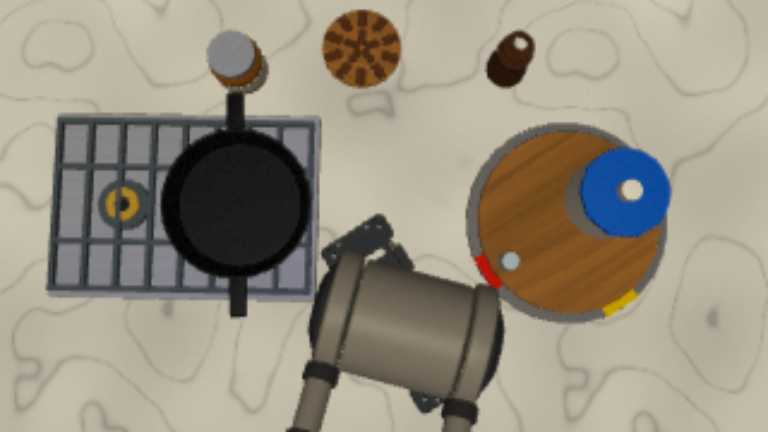

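The pan is on the disc, the lid is level and home, the tub is at green, and the mill, jar and trivet haven't moved.

```bash
python3 -c "
from cell import hand_in; print(hand_in())"
```

```text
the job is handed in; nothing more can be done
None
```

I handed the job in at about 44 s with every step done: the skillet is on the rest disc, all five pumpkin pieces are in the tub under the level, fully pressed lid, and the carousel is at the green mark. The mill, jar and trivet are unmoved; the hand-in returned no verdict.

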